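# Open the capsule brewer's stepped gate and load two capsules

## Task

Work the orange lever on the coffee brewer through its zigzag gate, from the slot with the white dot to the far end of the slot with the green dot, which slides the red shutter off the loading neck. Then drop the two copper-coloured coffee capsules from the tray through the neck, one at a time, so that both lie down in the clear tube. Leave the lever in the green-dot slot, and leave the mug, the jug, the canister and the dripper standing where they are.

Things in the scene. Friction and masses are not known exactly. Their poses are not given: they have to be found in the camera images.
- brewer: Fixed grey capsule coffee brewer: y from -110 to +95 mm (width), x from -145 (drip tray, front, robot side) to +115 (rear), steel top plate 166 mm high, x -65 to +65. Origin under it on the work surface, z up. On either side of the robot, yaw up to 0.25. The zigzag gate is cut in the plate: 3 slots along x, at y 0 (slot 1), 32 (slot 2), 64 mm (slot 3). Loading neck at y -75 mm.
- knob (a point): Centre of the orange lever knob, 24 (brewer x) by 18 (brewer y) by 34 mm high, about 44 mm above the top plate, on a 10 mm stem that comes up through the gate. The lever leans fore and aft, knob with it, about a hinge along brewer y 150 mm below this point; sideways it slides upright along brewer y. Stays where left; moving it takes 1 to 4 N.
- shutter (a joint): Sideways place of the lever and of the red shutter that is fixed to it, in m along the brewer's +y: 0 in slot 1 (shutter covers the neck), 0.032 in slot 2 (half open), 0.064 in slot 3 (neck fully open); play of 0.003 either way.
- lever (a joint): Lean of the lever in rad: positive to the brewer's rear (+x), about -0.157 at the front end of a slot, +0.157 at the rear end, up to 0.03 of play beyond; 0 is upright. At the start it is somewhere in the front half of slot 1.
- slot1 (a point): Marks where the middle of the orange knob is (see knob) when the lever stands at the front end of slot 1 (white dot). The lever's way is slot1, bend1, bend2, bend3, bend4, slot3 in straight legs; these marks are fixed to the brewer. The cut is 16 mm wide for the 10 mm stem: 3 mm of play each way at the plate.
- bend1 (a point): Marks where the middle of the orange knob is (see knob) when the lever stands at the rear end of slot 1. Slots 1 and 2 join only here, at the rear.
- bend2 (a point): Marks where the middle of the orange knob is (see knob) when the lever stands at the rear end of slot 2.
- bend3 (a point): Marks where the middle of the orange knob is (see knob) when the lever stands at the front end of slot 2. Slots 2 and 3 join only here, at the front.
- bend4 (a point): Marks where the middle of the orange knob is (see knob) when the lever stands at the front end of slot 3.
- slot3 (a point): Marks where the middle of the orange knob is (see knob) when the lever stands at the rear end of slot 3 (green dot): where it must end.
- neck (a point): Centre of the open top of the round black loading neck, 180 mm above the work surface; bore 46 mm, outside 58 mm, standing 14 mm above the steel plate. The bore goes straight down past the red shutter (26 to 30 mm below this point) into the clear tube, 46 mm bore, whose floor is 160 mm below this point.
- tray: Fixed teak tray, 300 mm (its x) by 420 mm (its y), rim 26 mm high and 8 mm thick. Origin under its middle on the work surface; inner floor 8 mm up. Turned up to 0.15 rad; on either side of the robot. Its brass grips at the two short ends stand up to 49 mm.
- capsule_a_mid (a point): Middle (half-way up) of a copper-coloured rigid coffee capsule, 30 mm tall, 15 g, upright on the tray floor: flange 34 mm across and 3 mm thick at the bottom, above it a body 29 mm across tapering to 27 mm at the top. Round about its z. Nothing else stands within 50 mm of its middle. Either capsule may go first.
- capsule_b_mid (a point): Middle (half-way up) of a copper-coloured rigid coffee capsule, 30 mm tall, 15 g, upright on the tray floor: flange 34 mm across and 3 mm thick at the bottom, above it a body 29 mm across tapering to 27 mm at the top. Round about its z. Nothing else stands within 50 mm of its middle. Either capsule may go first.
- mug_mid (a point): Middle of the double-walled glass mug, 80 mm across, 85 mm tall, no handle, loose on the tray. Leave alone.
- jug_mid (a point): Middle of the stainless milk jug, 74 mm across, 85 mm tall, with a handle that reaches 56 mm from its middle towards its y. Leave alone.
- canister_mid (a point): Middle of the squat white ceramic canister with a latched glass cover, 90 mm across, 82 mm tall. Leave alone.
- dripper_mid (a point): Middle of the white plastic coffee dripper, a cone 92 mm across at the top, 75 mm tall. Leave alone.
There are look-alikes about, which are no part of the job. Leave any purple or yellow look-alike of the part that bears capsule_b_mid alone.

How it is judged:
By the outcome, as a careful person would: the job done as asked, in the order asked, and still so for the second after the job is handed in, with the robot touching nothing.
It also fails if it takes over 72 s, if anything falls off the work surface, if the arm or the gripper's body presses on something with over 40 N, if the wrist force passes 120 N, or if a joint passes its speed limit or range.

## Robot

A 6-joint arm with a two-finger parallel gripper is mounted at the origin on the work surface. World frame = base frame: x ahead of the robot, y to its left, z up, the work surface at z = 0. Lengths are in mm, angles in rad, forces in N, time in s.
With the tool pointing down it reaches from about 350 to 925 mm from the base axis. Payload 6.4 kg.
Tool frame: the origin (TCP) lies midway between the tips of the shut fingers; the grasp point (between the pads) lies 19 mm behind it (tcp_to_grasp is the z of the grasp point in the tool frame, in mm); z points along the fingers, x is the direction in which the jaws open and shut, and the axes are right-handed (so a half turn about z gives the same grasp; the last joint's range is limited). The gripper opens to 85 mm and grips with 20 to 120 N. Pads are 22 mm wide; open, the fingers measure 114 mm over their backs; the gripper's body (76 mm by 85 mm) begins 54 mm behind the grasp point. The pads swing forward as they close: fully open they stand 13 mm farther back than shut.
Start: joints at [1.091, 0.245, 1.558, -0, 1.339, -0.174], TCP at [195.684, 619.856, 231.29] pointing down, gripper open.
Joint ranges: [-3.13, 3.13], [-1.02, 2.26], [0.13, 2.54], [-0.95, 4.09], [0.21, 2.88], [-2.74, 2.74]. Speed limits (rad/s): [2.57, 2.57, 3.14, 3.14, 3.14, 3.14].

## Interface

Orientations are given as a rotation vector (axis times angle).
In Python, from station import * gives the robot as it stands. The module is installed in compiled form; this text tells all that it offers.
- The arm moves only by the tool apply_moves, never from a script. Its argument "motion" is a list that holds one entry, the list of rows, each a list of 5 numbers: the shift along the world's x, y, z normalised to -1 to 1, where 1 is 0.2 m, then the turn about the world's z normalised to -1 to 1, where 1 is 60 degrees, then the opening, from 0 (shut) to 1 (fully open). A call has 1 to 5 rows; each row is the pose to reach, as a shift and turn from the pose commanded when the call began; what a row does not reach only later rows make up. A row lasts 1/10 s, in which the tool goes at most 50 mm and 8.59 degrees, less where a joint would pass 70% of its speed; a pose out of reach is approached as far as the arm can. A call with a number of a shift or a turn outside -1 to 1 is refused whole. A call with a gripper value outside its range is refused whole. The fingers move at their own pace and stop on an object; "newtons" is the grip in N (left out, the last holds). Time passes only in rows, so rows that repeat a pose let the fingers close. It gives the time, the measured TCP pose, the force and the opening at its end, in the units of the state.
- sense(): the state, without advancing time (a new reading comes with each control period).
- get_image(name): name is "side" or "top" or "wrist"; returns the picture (400x640x3 uint8, red, green, blue); there is no depth.
- calibration(name): a dict with "fov_y" (degrees; the focal length in pixels is half the picture's height over the tangent of half this angle, whatever the lens; pixels are square), "cx", "cy" (the principal point, pixels), "rvec" (rotation vector, rad) and "tvec" (3), from world to camera coordinates, as OpenCV has them. Camera axes: x right, y down, z forward; pixel columns grow to the right and rows downward; lengths in mm; the calibration is good to about 2 mm. A picture is of the moment at which its call begins: read the wrist's pose just before it. calibration takes no time and is no camera call; for the wrist camera it gives the pose at the moment of the call.
- finish_job(): hands the job in, once; it reports no verdict.
The state is a dict: "clock": time; "joints": joint angles; "joint_velocities": joint speeds; "joint_efforts": joint torques, N m; "tool_pos": TCP position; "tcp_rot": TCP orientation; "contact_force": force on the tool from outside, world axes, zero at the start; "wrist_torque": the same for the moment, N m; "gripper_width": opening from 0.0 (shut) to 1.0 (fully open).
Only numpy, scipy, OpenCV 4.12 (cv2) and the standard library are available. Lean on these libraries where they do the work, as an engineer would, in place of code of your own. Each camera call takes 0.05 s, during which the arm holds its last target.

## Working session

There is one attempt and no reset: what is moved stays moved. The work goes in short steps, Python scripts to look and compute and a tool call to move; the robot and the scene stay as the last step left them, time stands still between calls to the robot, and variables do not carry over. Pictures are saved under pics/ and viewed, and the job is handed in when it is done.

Besides the shell and the picture viewer there is one more tool, called after "Emit:" in YAML: its name, and indented under it one key for each argument. apply_moves: Moves the arm, as the interface text tells. Its arguments: {"type":"object","properties":{"motion":{"type":"array"},"newtons":{"type":"number"}},"required":["motion"]}

```bash
mkdir -p pics; ls; python3 - <<'E'
from station import *
import cv2
s=sense();print(s)
for n in ["side","top","wrist"]:
    c=calibration(n);print(n,c)
    cv2.imwrite(f"pics/{n}0.png",get_image(n)[:,:,::-1])
E
```

```text
pics
{'clock': 0.0, 'joints': array([ 1.09091289e+00,  2.45818257e-01,  1.55902270e+00,  4.42938906e-06,
        1.33874183e+00, -1.74080783e-01]), 'joint_velocities': array([ 4.12850469e-04, -3.75763358e-04,  8.28758340e-04, -8.59092670e-04,
        2.53278122e-03, -2.40756797e-05]), 'joint_efforts': array([-4.67122140e-05, -4.29512715e+01, -3.26126719e+01, -1.96523379e-04,
        5.41070403e-03, -9.49376727e-06]), 'tool_pos': array([195.40157282, 619.33466469, 230.17299925]), 'tcp_rot': array([ 2.53315683,  1.85666489, -0.00280555]), 'contact_force': array([ 0.56672376, -0.72159364,  0.28361191]), 'wrist_torque': array([0.01837307, 0.04794771, 0.00682332]), 'gripper_width': 1.0040316934257707}
side {'fov_y': 52.62774023623401, 'cx': 316.63852689559917, 'cy': 192.51091116350594, 'rvec': array([ 0.34127815, -2.87982009,  1.02207965]), 'tvec': array([486.68700025, 168.83372033, 976.6249529 ])}
top {'fov_y': 42.905949466733944, 'cx': 322.4969264653328, 'cy': 196.10525063501444, 'rvec': array([ 2.12345174, -2.15080402,  0.1682651 ]), 'tvec': array([   2.61958951,  489.3249191 , 1646.32121365])}
wrist {'fov_y': 65.57727291248945, 'cx': 317.58534512055917, 'cy': 199.18445282510868, 'rvec': array([-2.33269547, -1.71022605, -0.25141867]), 'tvec': array([-649.09906409,  -36.49467055,  378.5854879 ])}
```

View pics/side0.png

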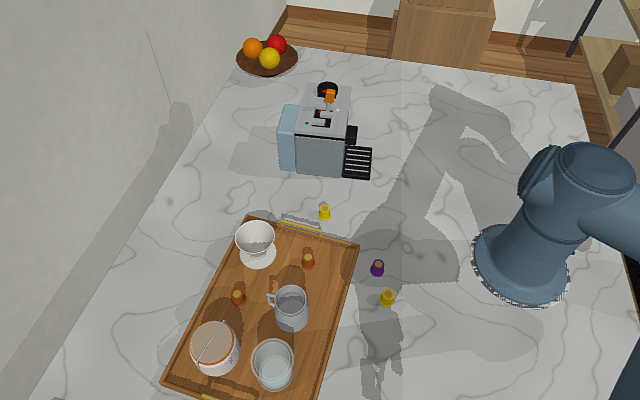

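View pics/top0.png

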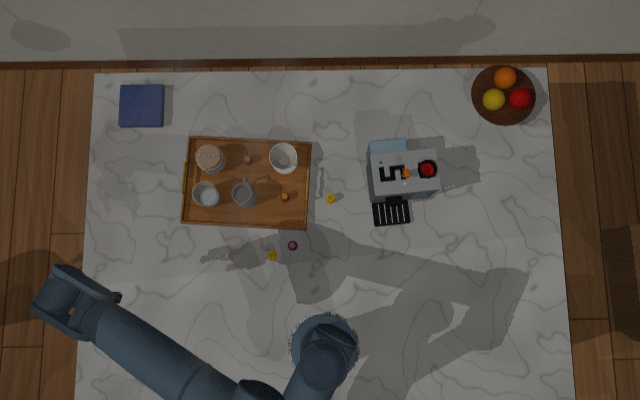

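View pics/wrist0.png

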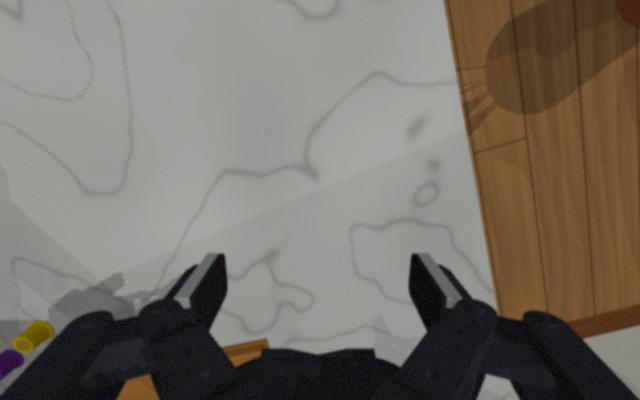

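The side view shows the brewer at about (320,140) and the tray at about (260,310). The copper candidates are at about (308,261) and (237,297). The yellow look-alikes are at (324,212) and (388,297), and the purple one is at (377,268). I'll zoom in next.

```bash
cat > h.py <<'E'
import numpy as np, cv2
from scipy.optimize import least_squares
def K(c):
    f=200/np.tan(np.radians(c['fov_y'])/2); return np.array([[f,0,c['cx']],[0,f,c['cy']],[0,0,1]])
def proj(c,P):
    return cv2.projectPoints(np.asarray(P,float).reshape(-1,1,3),np.array(c['rvec']),np.array(c['tvec']),K(c),None)[0][:,0]
def ray(c,uv):
    R=cv2.Rodrigues(np.array(c['rvec']))[0]; o=-R.T@c['tvec']
    d=R.T@np.linalg.inv(K(c))@np.array([uv[0],uv[1],1.]); return o,d/np.linalg.norm(d)
def onz(c,uv,z):
    o,d=ray(c,uv); return o+d*(z-o[2])/d[2]
def tri(obs):
    A=np.zeros((3,3));b=np.zeros(3)
    for c,uv in obs:
        o,d=ray(c,uv);M=np.eye(3)-np.outer(d,d);A+=M;b+=M@o
    X=np.linalg.solve(A,b); return X,[np.linalg.norm(proj(c,X)[0]-uv) for c,uv in obs]
def crop(img,x,y,w,h,k,name):
    cv2.imwrite(name,cv2.resize(img[y:y+h,x:x+w],None,fx=k,fy=k,interpolation=cv2.INTER_CUBIC))
E
python3 - <<'E'
from h import *
s=cv2.imread('pics/side0.png');t=cv2.imread('pics/top0.png')
crop(s,265,70,120,120,5,'pics/s1.png');crop(t,355,130,100,100,6,'pics/t1.png')
crop(s,155,200,250,190,3,'pics/s2.png');crop(t,175,125,170,140,4,'pics/t2.png')
E
```

```text
(no output)
```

View pics/s1.png

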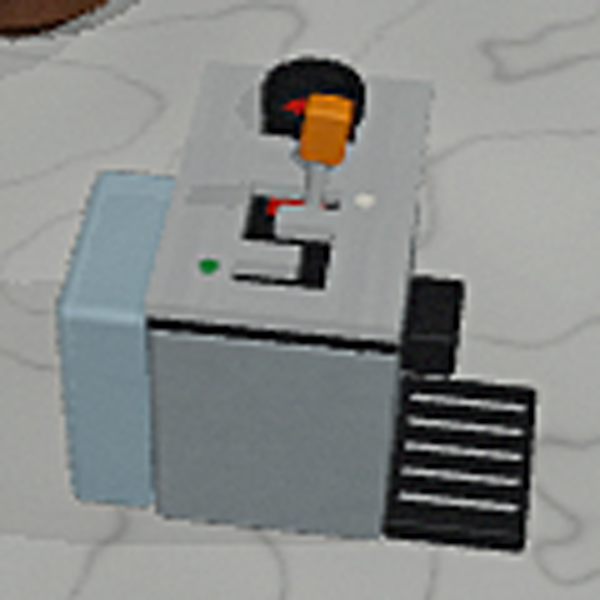

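View pics/t1.png

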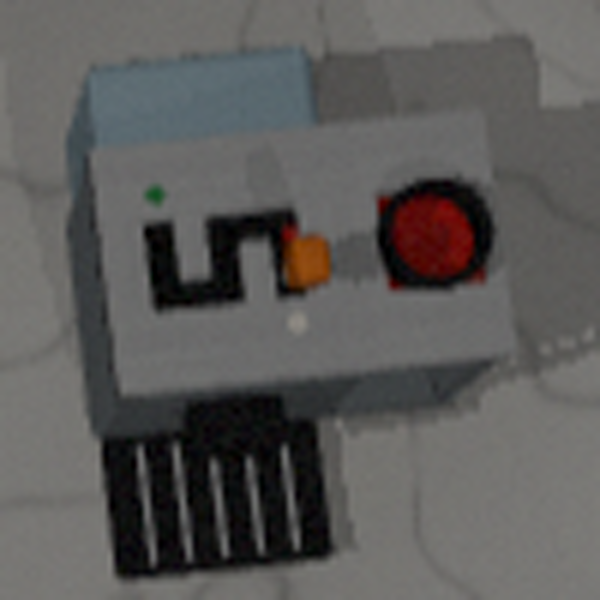

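View pics/s2.png

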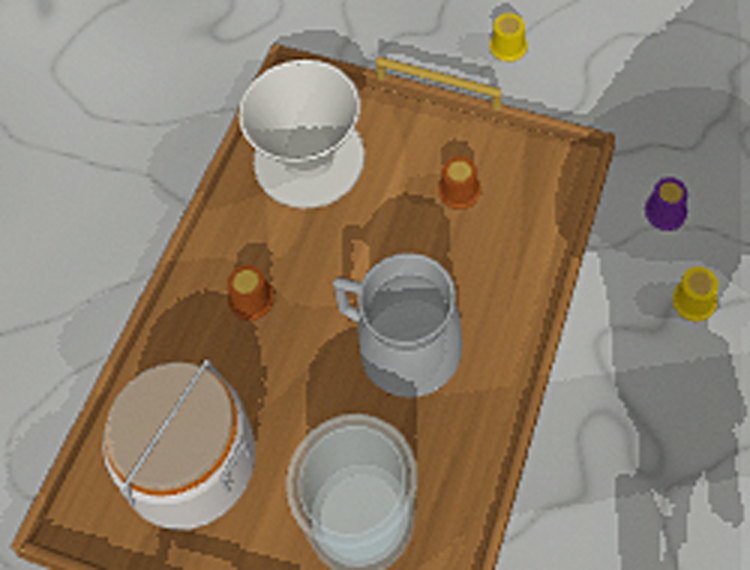

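View pics/t2.png

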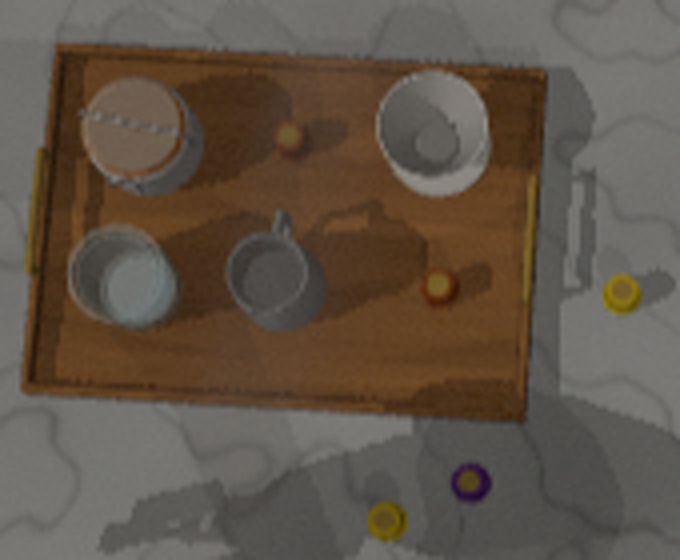

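```bash
cat >> h.py <<'E'
def un(p,x,y,k): return np.array([x+(p[0]+.5)/k-.5,y+(p[1]+.5)/k-.5])
E
python3 - <<'E'
from h import *
from station import calibration
S=calibration('side');T=calibration('top')
B=[(65,95,166),(65,-110,166),(-65,-110,166),(-65,95,166),(0,-75,180)]
t=[un(p,355,130,6) for p in [(90,150),(485,112),(515,355),(122,395),(437,233)]]
s=[un(p,265,70,5) for p in [(148,320),(207,65),(435,82),(408,345),(314,95)]]
for n,a,b in zip(B,s,t): print(n,tri([(S,a),(T,b)]))
def f(q):
    c,sn=np.cos(q[2]),np.sin(q[2]);P=[(q[0]+c*x-sn*y,q[1]+sn*x+c*y,z+q[3]) for x,y,z in B]
    return np.r_[(proj(S,P)-s).ravel(),(proj(T,P)-t).ravel()]
r=least_squares(f,[520,-260,0,0]);print(r.x,r.fun.round(1))
# knob top centre: side ; top
print('knob',tri([(S,un((330,102),265,70,5)),(T,un((308,250),355,130,6))]))
for nm,a,b in [('A',(460,172),(437,283)),('B',(247,281),(289,135))]:
    a=un(a,155,200,3);b=un(b,175,125,4);print(nm,a,b,tri([(S,a),(T,b)]),onz(S,a,38),onz(T,b,38))
E
```

```text
(65, 95, 166) (array([ 599.23073778, -153.07728958,  148.98434185]), [np.float64(0.8514969091315033), np.float64(0.6955791000939554)])
(65, -110, 166) (array([ 617.44614848, -358.17520834,  157.02561638]), [np.float64(0.1401306572838869), np.float64(0.1283303424135829)])
(-65, -110, 166) (array([ 487.26050764, -365.9625281 ,  163.36900726]), [np.float64(0.06634222000370987), np.float64(0.060991367463535034)])
(-65, 95, 166) (array([ 467.61205977, -165.55217917,  150.8136781 ]), [np.float64(1.4688342366830067), np.float64(1.2050242116195744)])
(0, -75, 180) (array([ 549.39742554, -327.3481832 ,  171.18988068]), [np.float64(0.22495211111056665), np.float64(0.20260789645046745)])
[ 5.41644926e+02 -2.52895058e+02  1.00387035e-01 -1.01041146e+01] [-0.1 -1.8 -0.   0.9 -0.3  1.5 -1.3 -1.7 -0.1  0.3 -0.1  0.9 -0.8  0.
  0.4  0.2 -0.1  1.  -0.   0.4]
knob (array([ 528.12665791, -251.8836198 ,  225.73111604]), [np.float64(0.9577015259898959), np.float64(0.8221633464702744)])
A [308. 257.] [283.875 195.375] (array([492.90300993, 124.63366275,  34.84482355]), [np.float64(0.526181016194452), np.float64(0.36810902613767216)]) [491.21016058 126.53581055  38.        ] [493.6257108  124.36719944  38.        ]
B [237.         293.33333333] [246.875 158.375] (array([620.9062637 , 248.83869156,  34.90760838]), [np.float64(0.3979346777842309), np.float64(0.2568049489781893)]) [619.08407013 250.09427278  38.        ] [621.04331796 248.48850219  38.        ]
```

```bash
python3 - <<'E'
from h import *
from station import *
s=sense();c=calibration('wrist')
R=cv2.Rodrigues(s['tcp_rot'])[0];print(R.round(3))
o,d=ray(c,(320,200));print(o,d, R.T@(o-s['tool_pos']), R.T@d)
print(proj(c,s['tool_pos']), proj(c,s['tool_pos']-19*R[:,2]))
E
```

```text
[[ 0.301  0.954 -0.001]
 [ 0.954 -0.301 -0.001]
 [-0.001 -0.    -1.   ]]
[124.18497489 642.22610103 371.84836101] [ 0.28102833 -0.08213646 -0.95617816] [ 4.72305551e-02 -7.48685794e+01 -1.41415487e+02] [0.00770406 0.29299736 0.95608221]
[[317.51474318 259.59225941]] [[317.50255557 279.83830166]]
```

Emit:
apply_moves:
  motion:
    - [[0.12,-0.2,0.1,0.1,1],[0.24,-0.4,0.2,0.2,1],[0.36,-0.6,0.3,0.3,1],[0.48,-0.8,0.4,0.39,1],[0.6,-1,0.5,0.39,1]]

```text
clock: 0.65
tool_pos: [314.3, 421.1, 330.3]
tcp_rot: [2.102, 2.335, -0.0]
contact_force: [0.3, -0.4, 0.5]
gripper_width: 0.999
```

Emit:
apply_moves:
  motion:
    - [[0.13,-0.2,0.03,0,1],[0.27,-0.4,0.06,0,1],[0.4,-0.6,0.09,0,1],[0.54,-0.8,0.12,0,1],[0.65,-1,0.15,0,1]]

```text
clock: 1.15
tool_pos: [444.7, 220.9, 359.8]
tcp_rot: [2.105, 2.332, -0.0]
contact_force: [0.1, 0.4, -0.3]
gripper_width: 1.002
```

```bash
python3 - <<'E'
from h import *
from station import *
import pickle
s=sense();c=calibration('wrist');im=get_image('wrist')[:,:,::-1]
pickle.dump(c,open('w1.pkl','wb'));cv2.imwrite('pics/w1.png',im);print(s['clock'],s['tool_pos'],s['joint_velocities'].round(2))
print(proj(c,[[493,124.6,35],[621,249,35]]))
E
```

```text
1.15 [444.6912698  220.90070233 359.82776458] [-0.92 -0.02 -0.08  0.    0.11 -0.91]
[[252.07052739 181.5225771 ]
 [323.32979935 262.96867327]]
```

View pics/w1.png

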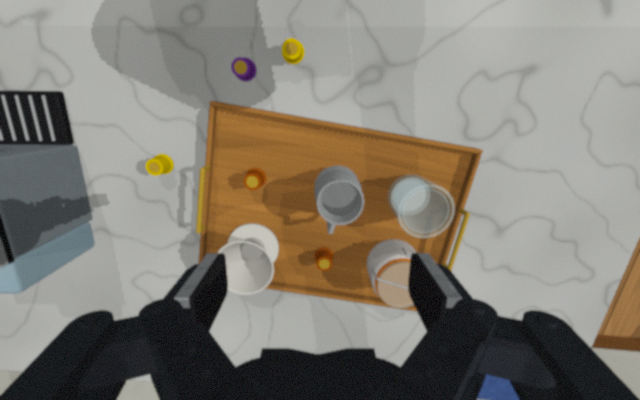

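The wrist view shows the copper capsules at about (253,180) and (324,260), which agrees with the triangulation. The yellow and purple ones are outside the tray. Next I move to the brewer.

Emit:
apply_moves:
  motion:
    - [[0.04,-0.2,0,0,1],[0.08,-0.4,0,0,1],[0.12,-0.6,0,0,1],[0.16,-0.8,0,0,1],[0.2,-1,0,0,1]]

```text
clock: 1.7
tool_pos: [483.8, 21.3, 359.6]
tcp_rot: [-2.105, -2.332, -0.0]
contact_force: [0.5, -0.3, 0.3]
gripper_width: 1.002
```

Emit:
apply_moves:
  motion:
    - [[0.04,-0.2,0,0,0.5],[0.08,-0.4,0,0,0.5],[0.1,-0.6,0,0,0.5],[0.1,-0.8,0,0,0.5],[0.1,-0.95,0,0,0.5]]

```text
clock: 2.2
tool_pos: [503.5, -169.3, 359.3]
tcp_rot: [-2.106, -2.33, 0.001]
contact_force: [-0.2, 0.4, 0.3]
gripper_width: 0.501
```

```bash
python3 - <<'E'
from h import *
from station import *
import pickle
s=sense();c=calibration('wrist');im=get_image('wrist')[:,:,::-1]
pickle.dump(c,open('w2.pkl','wb'));cv2.imwrite('pics/w2.png',im);print(s['clock'],s['tool_pos'],s['joint_velocities'].round(2))
E
```

```text
2.2 [ 503.5414254  -169.25767427  359.29243096] [-0.49  0.21 -0.19  0.01 -0.02 -0.49]
```

View pics/w2.png

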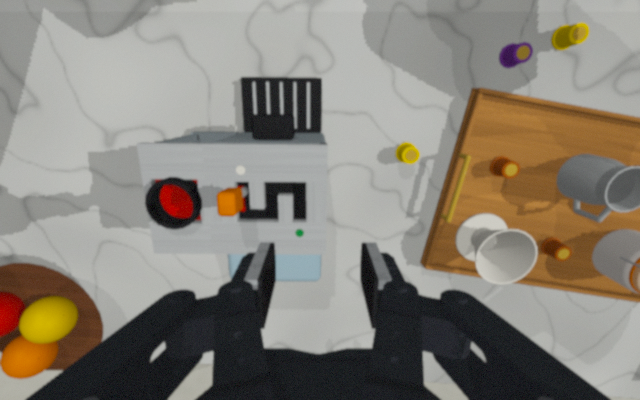

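Emit:
apply_moves:
  motion:
    - [[0.05,-0.2,-0.05,0,0.5],[0.1,-0.4,-0.1,0,0.5],[0.1,-0.4,-0.1,0,0.5]]

```text
clock: 2.55
tool_pos: [523.4, -250.2, 336.8]
tcp_rot: [-2.107, -2.325, 0.002]
contact_force: [-0.3, 0.5, -0.3]
gripper_width: 0.502
```

```bash
python3 - <<'E'
from h import *
from station import *
import pickle
s=sense();c=calibration('wrist');im=get_image('wrist')[:,:,::-1]
pickle.dump(c,open('w3.pkl','wb'));cv2.imwrite('pics/w3.png',im);print(s['clock'],s['tool_pos'],s['joint_velocities'].round(2))
crop(im,210,60,260,200,3,'pics/w3c.png')
crop(cv2.imread('pics/w2.png'),130,110,210,160,3.8,'pics/w2c.png')
E
```

```text
2.55 [ 523.3600179  -250.18128417  336.75564898] [ 0.05 -0.06  0.03  0.03  0.04  0.03]
```

View pics/w3.png

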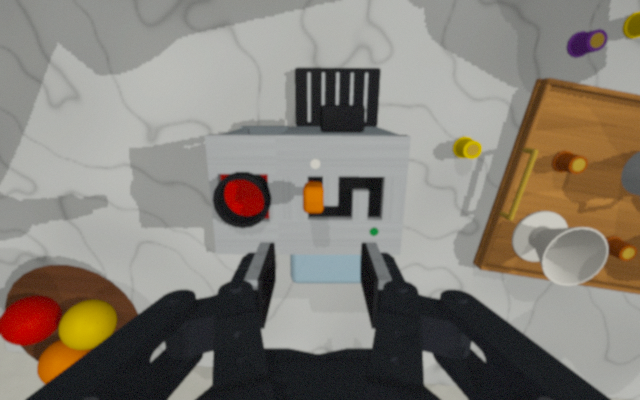

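View pics/w3c.png

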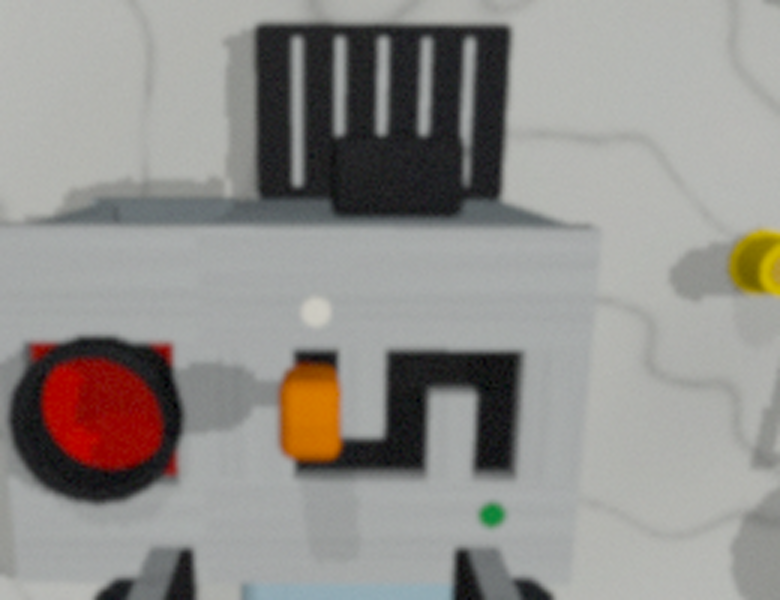

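View pics/w2c.png

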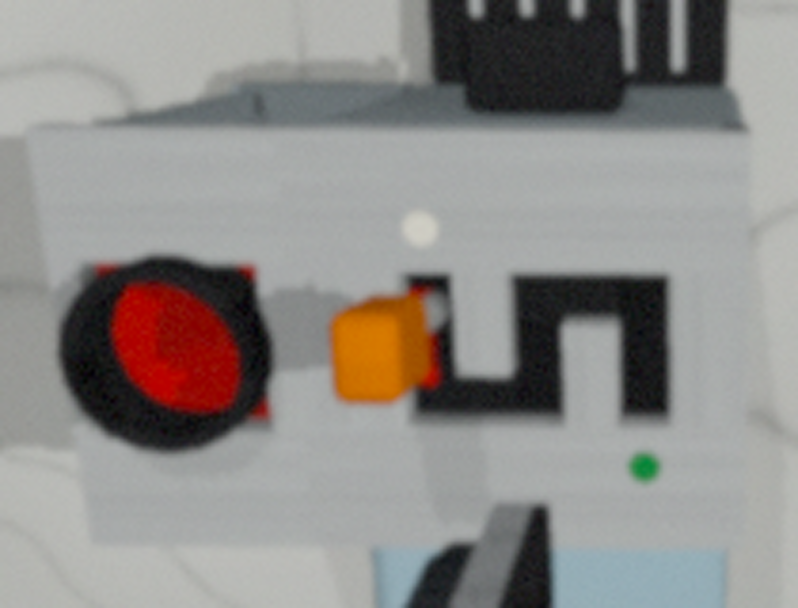

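```bash
python3 - <<'E'
from h import *
from station import calibration
import pickle
S=calibration('side');T=calibration('top');W2=pickle.load(open('w2.pkl','rb'));W3=pickle.load(open('w3.pkl','rb'))
u2=lambda p:un(p,130,110,3.8);u3=lambda p:un(p,210,60,3)
def obs(xe): return [
 (W2,(xe,72,166),u2((667,415))),(W2,(-xe,72,166),u2((667,278))),(W2,(-xe,-8,166),u2((408,278))),(W2,(xe,-8,166),u2((416,418))),
 (W2,(0,-75,180),u2((165,353))),(W2,(-65,95,166),u2((748,130))),(W2,(-65,-110,166),u2((30,127))),(W2,(65,-110,166),u2((95,545))),
 (W3,(xe,72,166),u3((514,475))),(W3,(-xe,72,166),u3((522,352))),(W3,(-xe,-8,166),u3((296,352))),(W3,(xe,-8,166),u3((296,475))),
 (W3,(0,-75,180),u3((96,420))),(W3,(-65,95,166),u3((600,228))),(W3,(65,95,166),u3((573,580))),
 (T,(0,-75,180),un((437,233),355,130,6)),(T,(65,95,166),un((90,150),355,130,6)),(T,(65,-110,166),un((485,112),355,130,6)),(T,(-65,-110,166),un((515,355),355,130,6)),(T,(-65,95,166),un((122,395),355,130,6))]
def f(q,fix=False):
    c,sn=np.cos(q[2]),np.sin(q[2]);r=[]
    for C,(x,y,z),uv in obs(q[3]): r+=list(proj(C,(q[0]+c*x-sn*y,q[1]+sn*x+c*y,z+q[4]))[0]-uv)
    return np.array(r)
r=least_squares(f,[541,-252,.1,25,0],loss='soft_l1');q=r.x;print(q,r.fun.reshape(-1,2).round(1).tolist())
r4=least_squares(lambda p:f(np.r_[p,0]),q[:4],loss='soft_l1');print(r4.x)
k=[tri([(W2,u2(a)),(W3,u3(b))]) for a,b in [((372,362),(310,412))]];print(k)
np.save('q.npy',r4.x)
c,sn=np.cos(r4.x[2]),np.sin(r4.x[2]);a=.157
for n,(x,y) in dict(slot1=(-23.5,0),bend1=(23.5,0),bend2=(23.5,32),bend3=(-23.5,32),bend4=(-23.5,64),slot3=(23.5,64),neck=(0,-75)).items(): print(n,r4.x[0]+c*x-sn*y,r4.x[1]+sn*x+c*y)
E
```

```text
[ 5.42173678e+02 -2.50291641e+02  9.50783532e-02  2.22999288e+01
 -4.49723151e+00] [[1.2, 0.9], [1.1, -0.3], [-2.0, -0.7], [-1.4, -0.3], [-0.8, 1.9], [0.8, 0.4], [0.3, 0.0], [0.7, -0.9], [0.4, -0.7], [0.4, 0.1], [-0.9, -0.1], [-0.7, -0.8], [-0.2, 1.5], [0.0, -0.0], [-1.2, 0.1], [-0.5, -0.1], [-0.7, 0.2], [-1.2, -0.4], [-0.1, -0.0], [-0.9, 0.4]]
[ 5.41054953e+02 -2.50015910e+02  9.52316058e-02  2.20499531e+01]
[(array([ 526.97986342, -253.06594586,  218.25219611]), [np.float64(1.6877226472689988), np.float64(1.8420485785010592)])]
slot1 517.6614341329686 -252.2504711367089
bend1 564.4484722724766 -247.78134794169333
bend2 561.4056649907639 -215.9263432509645
bend3 514.6186268512558 -220.39546644598008
bend4 511.5758195695431 -188.54046175525124
slot3 558.3628577090511 -184.07133856023566
neck 548.1865327692368 -324.67607678309685
```

Emit:
apply_moves:
  motion:
    - [[0.015,-0.01,-0.2,0,0.45],[0.015,-0.01,-0.4,0,0.45],[0.015,-0.01,-0.4,0,0.45]]

```text
clock: 2.9
tool_pos: [524.2, -246.1, 253.7]
tcp_rot: [-2.096, -2.325, 0.001]
contact_force: [0.1, 0.3, -0.9]
gripper_width: 0.453
```

```bash
python3 - <<'E'
from h import *
from station import *
import pickle
s=sense();c=calibration('wrist');im=get_image('wrist')[:,:,::-1]
pickle.dump(c,open('w4.pkl','wb'));cv2.imwrite('pics/w4.png',im);print(s['clock'],s['tool_pos'],s['joint_velocities'].round(2))
cv2.imwrite('pics/s4.png',cv2.resize(get_image('side')[60:200,260:400,::-1],None,fx=4,fy=4))
print(proj(c,s['tool_pos']))
E
```

```text
2.9 [ 524.17835959 -246.05657594  253.73675256] [ 0.   -0.04 -0.09 -0.    0.05 -0.  ]
[[316.88686824 259.45350433]]
```

View pics/w4.png

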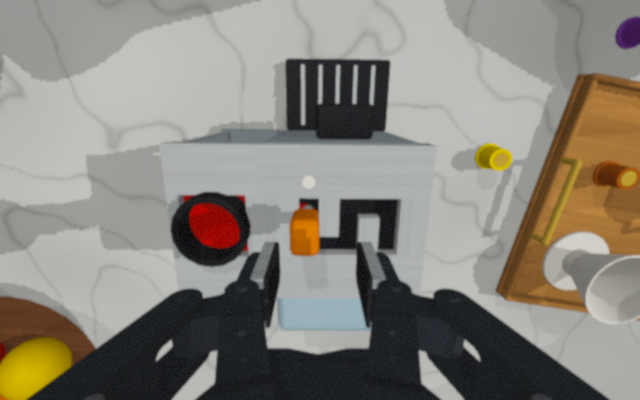

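View pics/s4.png

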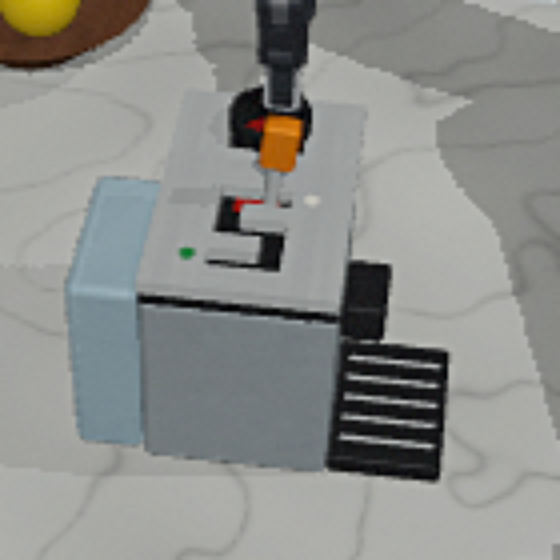

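```bash
python3 - <<'E'
from h import *
from station import *
import pickle
s=sense();print(s['tool_pos'],s['joints'],s['contact_force'])
W=[pickle.load(open(f'w{i}.pkl','rb')) for i in (3,4)]
c=W[1]
print(onz(c,(305,220),226),onz(c,(305,212),226))
q=np.load('q.npy');ca,sn=np.cos(q[2]),np.sin(q[2])
P=[(q[0]+ca*x-sn*y,q[1]+sn*x+ca*y,z) for x,y,z in [(-22,72,166),(22,72,166),(-22,-8,166),(22,-8,166),(-65,95,166),(-65,-110,166),(0,-75,180)]]
print(proj(c,P).round(1))
E
python3 - <<'E'
import sys;sys.path.insert(0,'.')
from h import *
crop(cv2.imread('pics/w4.png'),160,130,290,200,2.7,'pics/w4c.png')
E
```

```text
[ 526.96235068 -248.25628993  260.4858343 ] [-6.34861894e-01  6.49903933e-02  1.70552011e+00  1.57226307e-04
  1.37150097e+00 -2.30927334e+00] [ 0.11843798 -0.2436681   0.76834095]
[ 513.9187551  -253.89730403  226.        ] [ 509.03286958 -254.34874341  226.        ]
[[402.1 200.2]
 [397.5 252. ]
 [298.7 199.6]
 [299.2 251.6]
 [438.3 144.3]
 [158.2 142.2]
 [208.1 232.7]]
```

View pics/w4c.png

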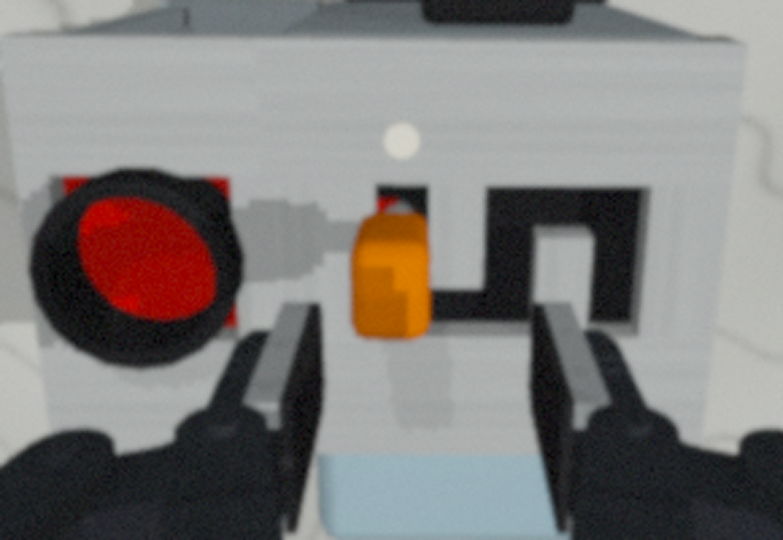

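```bash
python3 - <<'E'
from h import *
from station import *
for i in range(2):
    s=sense();c=calibration('wrist');im=get_image('wrist')[:,:,::-1];print(s['clock'],s['tool_pos'],s['joint_velocities'].round(3))
cv2.imwrite('pics/w5.png',im);crop(im,160,130,290,200,2.7,'pics/w5c.png')
import pickle;pickle.dump(c,open('w5.pkl','wb'))
q=np.load('q.npy');ca,sn=np.cos(q[2]),np.sin(q[2])
P=[(q[0]+ca*x-sn*y,q[1]+sn*x+ca*y,z) for x,y,z in [(-22,72,166),(22,72,166),(-22,-8,166),(22,-8,166),(-65,95,166),(-65,-110,166),(0,-75,180)]]
print(proj(c,P).round(1), onz(c,(305,237),226))
E
```

```text
3.0 [ 526.96235068 -248.25628993  260.4858343 ] [-0.003 -0.026 -0.057 -0.    -0.006 -0.003]
3.05 [ 527.73005489 -248.9918264   262.26541595] [-0.003 -0.014 -0.029 -0.001 -0.004 -0.002]
[[405.3 192.2]
 [400.5 242.9]
 [304.5 191.4]
 [304.7 242.1]
 [441.  137.5]
 [168.9 135.2]
 [217.  223. ]] [ 532.26446611 -256.09284157  226.        ]
```

View pics/w5c.png

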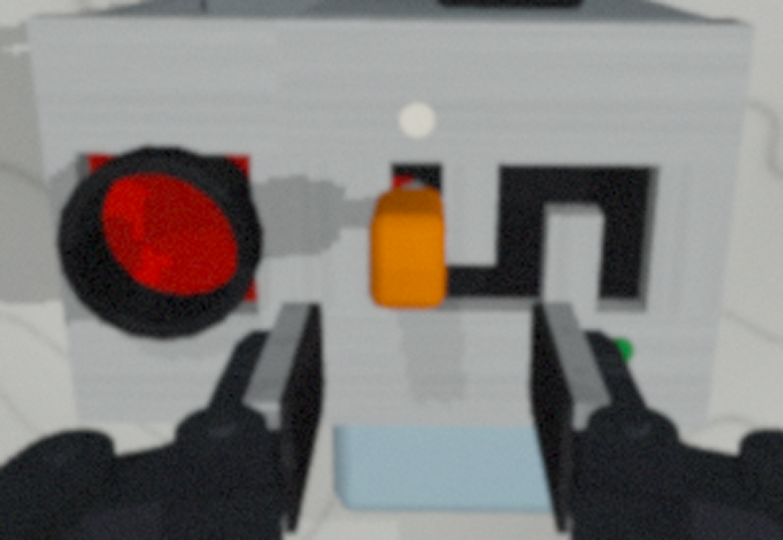

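```bash
python3 - <<'E'
from h import *
import pickle
c=pickle.load(open('w5.pkl','rb'))
q=np.load('q.npy')
for p in [(408,262),(408,305),(372,262),(445,262)]: print(p,onz(c,un(p,160,130,2.7),226))
print(onz(c,un((160,245),160,130,2.7),180), onz(c,un((160,178),160,130,2.7),180),onz(c,un((260,245),160,130,2.7),180))
E
```

```text
(408, 262) [ 525.06020748 -253.17739695  226.        ]
(408, 305) [ 535.70400687 -252.14104873  226.        ]
(372, 262) [ 525.91330978 -261.32812375  226.        ]
(445, 262) [ 524.18357481 -244.80185577  226.        ]
[ 545.92370795 -323.21504011  180.        ] [ 525.94040631 -323.42845523  180.        ] [ 542.9572998 -294.8603553  180.       ]
```

Emit:
apply_moves:
  motion:
    - [[0,-0.005,-0.18,0,0.45],[0,-0.01,-0.34,0,0.45],[0,-0.01,-0.34,0,0.45],[0,-0.01,-0.34,0,0.45],[0,-0.01,-0.34,0,0.45]]

```text
clock: 3.6
tool_pos: [528.5, -252.2, 195.3]
tcp_rot: [2.101, 2.329, 0.001]
contact_force: [-0.6, -1.1, 0.6]
gripper_width: 0.447
```

```bash
python3 - <<'E'
from h import *
from station import *
im=get_image('wrist')[:,:,::-1];s=sense();print(s['clock'],s['tool_pos'],s['joint_velocities'].round(3),s['contact_force'])
cv2.imwrite('pics/w6.png',im)
E
```

```text
3.65 [ 528.35517155 -252.10236823  195.07256707] [-0.002  0.004  0.009 -0.001 -0.004 -0.003] [ 0.4683662  -0.82629028  0.33035375]
```

View pics/w6.png

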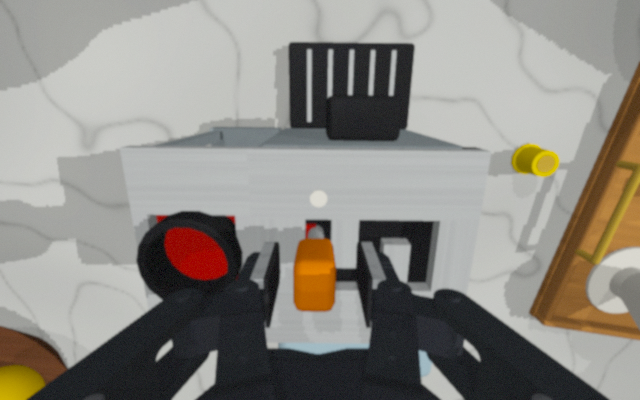

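The knob at (314,275) is centred between the fingers at (265,285) and (372,285), so I close on it.

Emit:
apply_moves:
  motion:
    - [[0,0,0,0,0],[0,0,0,0,0],[0,0,0,0,0],[0,0,0,0,0]]
  newtons: 25

```text
clock: 4.05
tool_pos: [527.8, -251.9, 193.8]
tcp_rot: [2.103, 2.329, 0.001]
contact_force: [-0.7, -0.5, 5.9]
gripper_width: 0.203
```

Emit:
apply_moves:
  motion:
    - [[0.05,0.005,0,0,0],[0.1,0.01,0,0,0],[0.15,0.015,0,0,0],[0.185,0.018,0,0,0],[0.185,0.018,0,0,0]]

```text
clock: 4.55
tool_pos: [564.7, -247.8, 192.0]
tcp_rot: [2.104, 2.332, 0.0]
contact_force: [-0.9, -1.8, 3.2]
gripper_width: 0.205
```

Emit:
apply_moves:
  motion:
    - [[0,0,0,0,0],[0,0,0,0,0],[0,0,0,0,0]]

```text
clock: 4.85
tool_pos: [564.2, -247.7, 192.1]
tcp_rot: [2.104, 2.331, 0.001]
contact_force: [1.7, -1.5, 2.3]
gripper_width: 0.206
```

```bash
cat > look.py <<'E'
import sys
from h import *
from station import *
import pickle
n=sys.argv[1];s=sense();c=calibration('wrist');w=get_image('wrist')[:,:,::-1];sd=get_image('side')[:,:,::-1]
pickle.dump(c,open(n+'.pkl','wb'));cv2.imwrite(f'pics/{n}w.png',w);cv2.imwrite(f'pics/{n}sf.png',sd)
crop(sd,260,60,140,140,4,f'pics/{n}s.png')
q=np.load('q.npy');p=s['tool_pos'];d=p[:2]-q[:2];ca,sn=np.cos(q[2]),np.sin(q[2])
print(s['clock'],p.round(1),'brewer xy',(ca*d[0]+sn*d[1]).round(1),(-sn*d[0]+ca*d[1]).round(1),s['contact_force'].round(1),s['gripper_width'],s['wrist_torque'].round(2))
a=cv2.resize(w,(640,400));b=cv2.resize(sd[60:200,260:400],(400,400));
crop(np.hstack([w[100:350,130:480],cv2.resize(sd[60:200,260:400],(250,250))]),0,0,600,250,1.33,f'pics/{n}.png')
E
python3 look.py b1
```

```text
4.85 [ 564.2 -247.7  192.1] brewer xy 23.2 0.1 [ 1.7 -1.5  2.3] 0.20610220245561328 [-0.34 -0.11 -0.31]
```

View pics/b1.png

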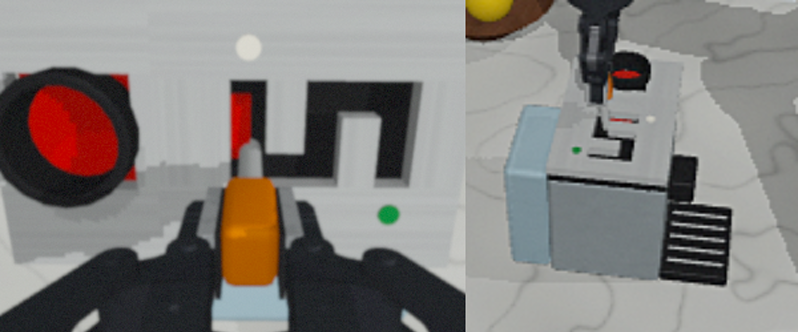

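The lever stands at the rear of slot 1. Next it goes sideways to slot 2.

Emit:
apply_moves:
  motion:
    - [[-0.004,0.04,0,0,0],[-0.008,0.08,0,0,0],[-0.012,0.12,0,0,0],[-0.015,0.16,0,0,0],[-0.015,0.16,0,0,0]]

```text
clock: 5.45
tool_pos: [560.9, -214.0, 192.1]
tcp_rot: [-2.103, -2.333, -0.001]
contact_force: [0.3, 1.2, 6.0]
gripper_width: 0.205
```

Emit:
apply_moves:
  motion:
    - [[0,0,0,0,0],[0,0,0,0,0],[0,0,0,0,0]]

```text
clock: 5.75
tool_pos: [561.0, -214.4, 192.1]
tcp_rot: [-2.103, -2.332, -0.002]
contact_force: [0.8, 2.2, 6.0]
gripper_width: 0.201
```

```bash
python3 look.py b2
```

```text
5.75 [ 561.  -214.4  192.1] brewer xy 23.2 33.5 [0.8 2.2 6. ] 0.20095965753286182 [ 0.11 -0.11 -0.36]
```

View pics/b2.png

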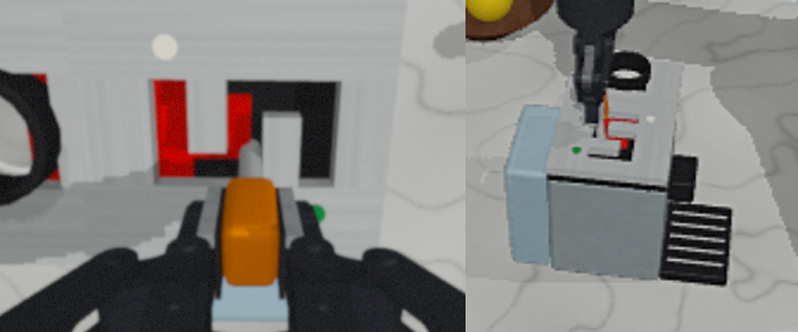

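Emit:
apply_moves:
  motion:
    - [[-0.06,-0.01,0,0,0],[-0.12,-0.016,0,0,0],[-0.18,-0.022,0,0,0],[-0.232,-0.027,0,0,0],[-0.232,-0.027,0,0,0]]

```text
clock: 6.35
tool_pos: [512.7, -220.2, 190.5]
tcp_rot: [-2.103, -2.329, 0.001]
contact_force: [0.5, 0.9, 0.5]
gripper_width: 0.203
```

Emit:
apply_moves:
  motion:
    - [[0,0,0,0,0],[0,0,0,0,0],[0,0,0,0,0]]

```text
clock: 6.65
tool_pos: [513.6, -220.4, 190.7]
tcp_rot: [-2.102, -2.33, 0.002]
contact_force: [-3.0, 1.6, -1.0]
gripper_width: 0.205
```

```bash
python3 look.py b3
```

```text
6.65 [ 513.6 -220.4  190.7] brewer xy -24.5 32.1 [-3.   1.6 -1. ] 0.2051280372264398 [ 0.34  0.57 -0.35]
```

View pics/b3.png

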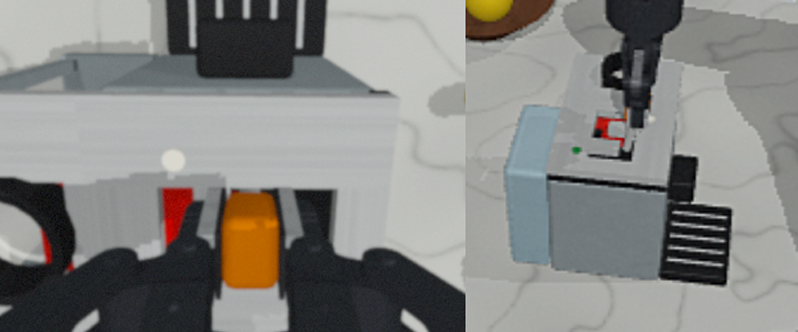

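Emit:
apply_moves:
  motion:
    - [[-0.002,0.04,0,0,0],[-0.006,0.08,0,0,0],[-0.01,0.12,0,0,0],[-0.012,0.16,0,0,0],[-0.012,0.16,0,0,0]]

```text
clock: 7.25
tool_pos: [511.5, -187.1, 190.9]
tcp_rot: [-2.102, -2.332, -0.001]
contact_force: [-2.4, 2.2, -6.9]
gripper_width: 0.21
```

Emit:
apply_moves:
  motion:
    - [[0,0,0,0,0],[0,0,0,0,0],[0,0,0,0,0]]

```text
clock: 7.55
tool_pos: [511.7, -188.5, 191.0]
tcp_rot: [-2.103, -2.331, -0.001]
contact_force: [-1.2, 1.6, -10.8]
gripper_width: 0.207
```

```bash
python3 look.py b4
```

```text
7.55 [ 511.7 -188.5  191. ] brewer xy -23.3 64.0 [ -1.2   1.6 -10.8] 0.20691128882052903 [ 0.28  0.53 -0.3 ]
```

View pics/b4.png

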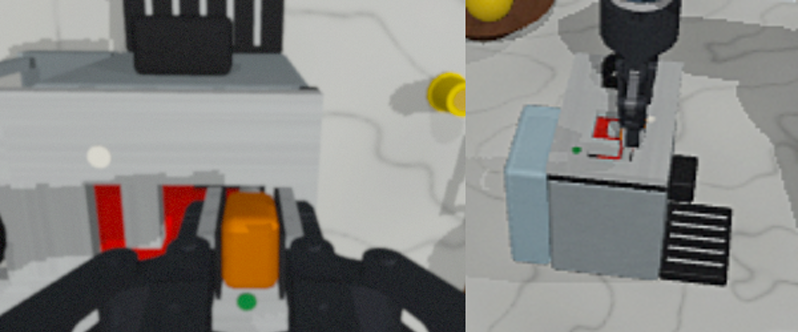

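Emit:
apply_moves:
  motion:
    - [[0.06,0.006,0,0,0],[0.12,0.012,0,0,0],[0.18,0.017,0,0,0],[0.243,0.022,0,0,0],[0.243,0.022,0,0,0]]

```text
clock: 8.15
tool_pos: [562.6, -184.7, 191.9]
tcp_rot: [2.103, 2.332, 0.001]
contact_force: [-0.5, 0.6, -4.4]
gripper_width: 0.206
```

Emit:
apply_moves:
  motion:
    - [[0,0,0,0,0],[0,0,0,0,0],[0,0,0,0,0]]

```text
clock: 8.45
tool_pos: [561.3, -184.8, 192.1]
tcp_rot: [2.103, 2.33, 0.002]
contact_force: [2.2, -0.5, -6.3]
gripper_width: 0.206
```

```bash
python3 look.py b5
```

```text
8.45 [ 561.3 -184.8  192.1] brewer xy 26.4 63.0 [ 2.2 -0.5 -6.3] 0.20554973145244357 [-0.04 -0.64 -0.25]
```

View pics/b5.png

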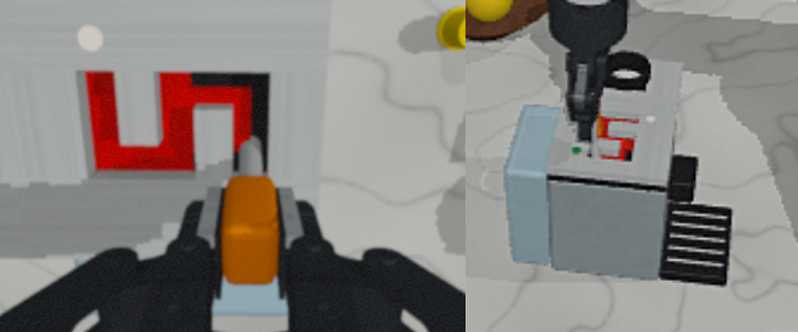

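Emit:
apply_moves:
  motion:
    - [[0,0,0,0,0.45],[0,0,0,0,0.45],[0,0,0,0,0.45],[0,0,0,0,0.45]]

```text
clock: 8.95
tool_pos: [560.9, -184.8, 192.5]
tcp_rot: [2.104, 2.332, 0.0]
contact_force: [-0.7, 0.9, 0.2]
gripper_width: 0.45
```

Emit:
apply_moves:
  motion:
    - [[0,0,0.2,0,0.45],[0,0,0.4,0,0.45],[-0.1,-0.2,0.6,0,0.6],[-0.2,-0.4,0.7,0,0.6],[-0.2,-0.6,0.7,0,0.6]]

```text
clock: 9.45
tool_pos: [520.8, -306.0, 337.3]
tcp_rot: [2.097, 2.328, -0.0]
contact_force: [1.0, -0.5, 0.8]
gripper_width: 0.598
```

Emit:
apply_moves:
  motion:
    - [[0,0,0,0,0.6],[0,0,0,0,0.6],[0,0,0,0,0.6]]

```text
clock: 9.75
tool_pos: [520.7, -303.8, 331.3]
tcp_rot: [-2.103, -2.332, -0.0]
contact_force: [0.5, -0.3, -0.3]
gripper_width: 0.599
```

```bash
python3 look.py b6; python3 -c "
from h import *
crop(cv2.imread('pics/b6w.png'),170,80,260,190,3,'pics/b6c.png')"
```

```text
9.75 [ 520.7 -303.8  331.3] brewer xy -25.4 -51.6 [ 0.5 -0.3 -0.3] 0.5988874637598162 [ 0.03  0.03 -0.02]
```

View pics/b6c.png

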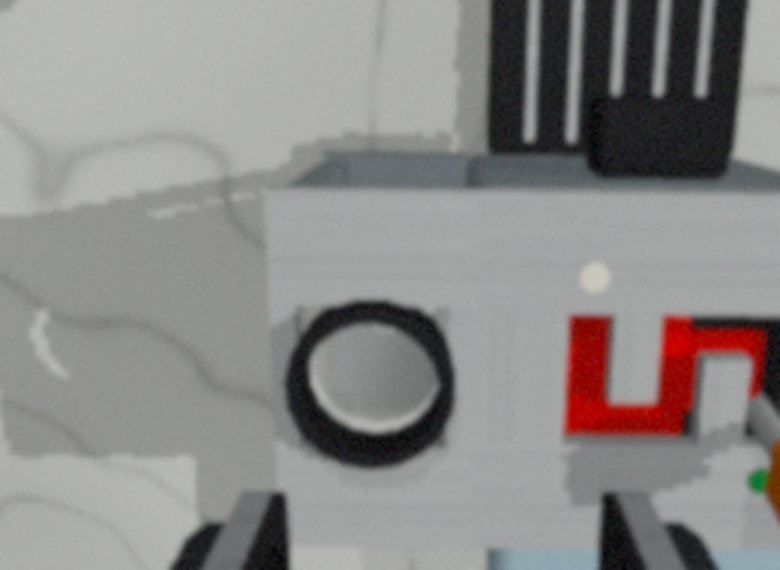

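View pics/b6.png

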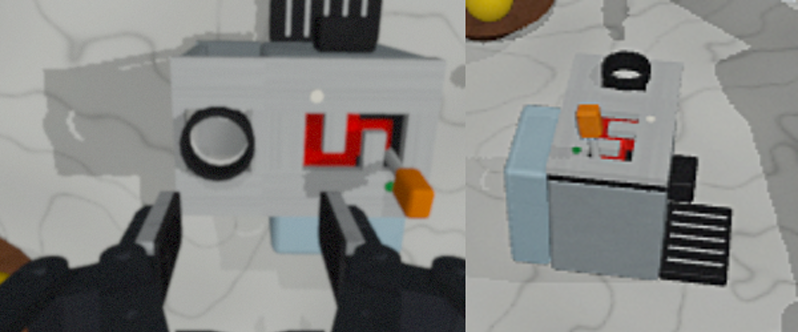

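```bash
python3 - <<'E'
from h import *
import pickle
q=np.load('q.npy');c=pickle.load(open('b6.pkl','rb'))
a=np.linspace(0,2*np.pi,90)
def ext(cx,cy):
    P=np.vstack([np.c_[cx+29*np.cos(a),cy+29*np.sin(a),0*a+z] for z in (166,180)])
    u=proj(c,P);return np.array([u[:,0].min(),u[:,0].max(),u[:,1].min(),u[:,1].max()])
im=cv2.imread('pics/b6w.png').max(axis=2)
m=(im<75).astype(np.uint8);m[:, :255]=0;m[:170]=0;m[:,330:]=0;m[245:]=0
n,l,st,_=cv2.connectedComponentsWithStats(m);k=1+st[1:,4].argmax();x,y,w,h,A=st[k];print(st[k])
ob=np.array([x-.5,x+w-.5,y-.5,y+h-.5])
ob2=np.array([un((286,300),170,80,3),un((454,466),170,80,3)]).T.ravel()
print(ob,ob2)
r=least_squares(lambda p:ext(*p)-ob,[548,-324]);print(r.x,r.fun)
d=r.x-q[:2];ca,sn=np.cos(q[2]),np.sin(q[2]);print('brewer',ca*d[0]+sn*d[1],-sn*d[0]+ca*d[1])
E
```

```text
[ 265  181   56   55 1208]
[264.5 320.5 180.5 235.5] [265.         321.         179.66666667 235.        ]
[ 548.82680971 -325.45701581] [-1.11934377  1.12201882 -1.61776195  1.80012749]
brewer 0.5631180598210479 -75.83828299292284
```

Emit:
apply_moves:
  motion:
    - [[-0.04,0.2,0.0,0,0.6],[-0.08,0.4,0,0,0.6],[-0.12,0.6,0,0,0.6],[-0.16,0.8,0,0,0.6],[-0.16,1,0,0,0.6]]

```text
clock: 10.35
tool_pos: [487.8, -102.1, 331.7]
tcp_rot: [2.103, 2.333, 0.0]
contact_force: [0.6, -1.1, -0.1]
gripper_width: 0.601
```

Emit:
apply_moves:
  motion:
    - [[0,0.23,-0.05,0,0.6],[0,0.46,-0.1,0,0.6],[0,0.69,-0.2,0,0.6],[0,0.9,-0.3,0,0.6],[0,1,-0.3,0,0.6]]

```text
clock: 10.85
tool_pos: [486.0, 99.3, 268.4]
tcp_rot: [-2.096, -2.334, 0.005]
contact_force: [-0.1, 0.5, 0.3]
gripper_width: 0.599
```

Emit:
apply_moves:
  motion:
    - [[0,0,0,0,0.6],[0,0,0,0,0.6],[0,0,0,0,0.6]]

```text
clock: 11.15
tool_pos: [488.9, 94.9, 272.3]
tcp_rot: [2.105, 2.331, 0.001]
contact_force: [-0.1, -0.3, 0.3]
gripper_width: 0.599
```

```bash
python3 look.py c1
```

```text
11.15 [488.9  94.9 272.3] brewer xy -19.1 348.3 [-0.1 -0.3  0.3] 0.5985380152914732 [-0.   -0.06 -0.02]
```

View pics/c1w.png

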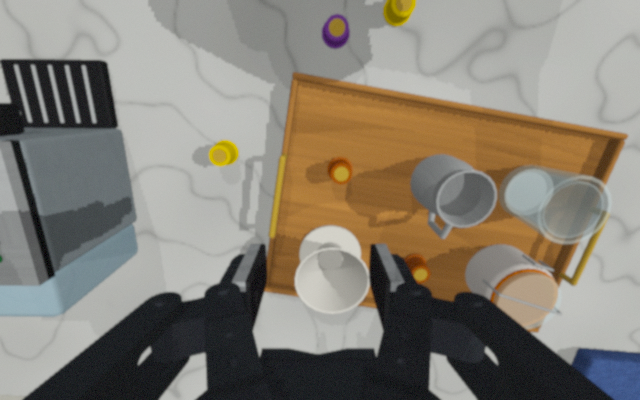

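```bash
python3 - <<'E'
from h import *
a=cv2.imread('pics/c1w.png');b=cv2.imread('pics/w1.png')
f=lambda im,x,y:cv2.resize(im[y:y+50,x:x+50],(400,300*4//3),interpolation=cv2.INTER_CUBIC)
cv2.imwrite('pics/cap.png',cv2.resize(np.hstack([f(a,315,145),f(a,395,245)]),(800,400)))
cv2.imwrite('pics/cap1.png',np.hstack([f(b,230,155),f(b,300,235)]))
E
```

```text
(no output)
```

View pics/cap.png

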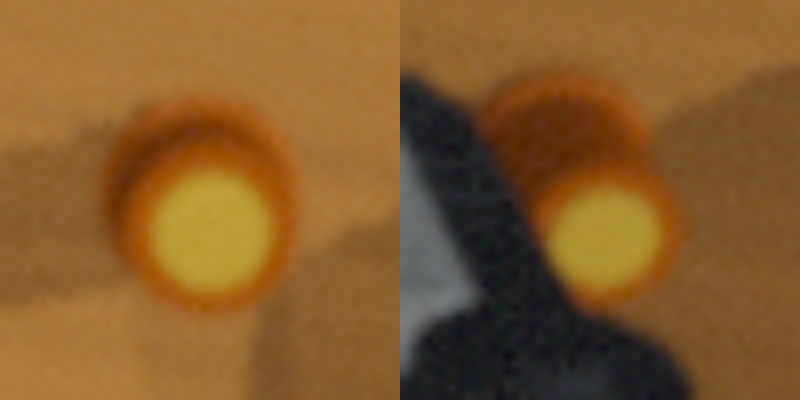

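View pics/cap1.png

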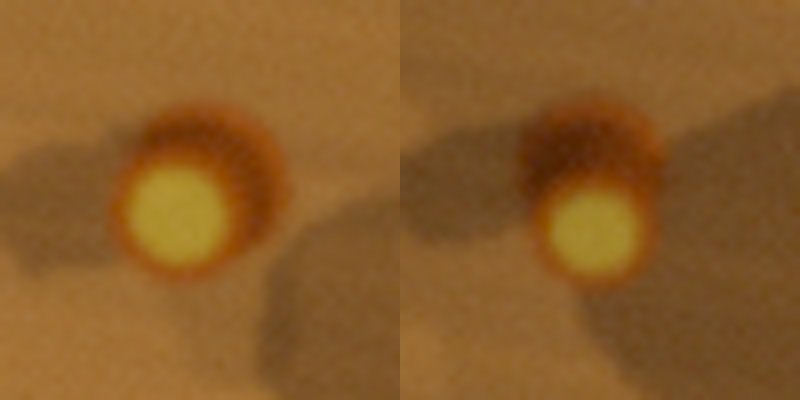

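```bash
python3 - <<'E'
from h import *
from station import *
import pickle
S=calibration('side');T=calibration('top');c=pickle.load(open('c1.pkl','rb'));w=pickle.load(open('w1.pkl','rb'))
sA,tA=un((460,172),155,200,3),un((437,283),175,125,4);sB,tB=un((247,281),155,200,3),un((289,135),175,125,4)
cA,cB=un((211,231),315,145,8),un((203,238),395,245,8);wA,wB=un((178,214),230,155,8),un((193,231),300,235,8)
for n,o in dict(A=[(S,sA),(T,tA),(c,cA),(w,wA)],B=[(S,sB),(T,tB),(c,cB),(w,wB)]).items():
    print(n,tri(o)); print(' wrist only',tri(o[2:]));print(' sc',tri([o[0],o[2]]))
    for C,u in o: print('  z38',onz(C,u,38).round(1))
# obstacles (floor-ish bases) from c1 wrist: dripper top centre z83, jug top, etc
for n,u,z in [('dripper',(333,280),83),('jug',(465,198),93),('mug',(573,209),93),('can',(527,300),90)]: print(n,onz(c,u,z).round(0))
print(sense()['joints'])
E
```

```text
A (array([492.81932578, 124.54712517,  34.99071823]), [np.float64(0.5064362314656107), np.float64(0.38596436248998556), np.float64(0.11769502450868397), np.float64(0.2474200019026019)])
 wrist only (array([492.37869787, 124.51458079,  36.6194371 ]), [np.float64(0.07707941216132318), np.float64(0.062083244853973325)])
 sc (array([492.22774062, 124.73684838,  34.98038406]), [np.float64(0.24824089529155352), np.float64(0.46588797275273564)])
  z38 [491.2 126.5  38. ]
  z38 [493.6 124.4  38. ]
  z38 [492.2 124.4  38. ]
  z38 [491.9 124.8  38. ]
B (array([620.66946528, 249.27164533,  36.83549411]), [np.float64(0.5519595625371203), np.float64(0.26487078551160237), np.float64(0.3722181314832729), np.float64(0.18172539708666544)])
 wrist only (array([621.04597361, 249.55635345,  36.75318929]), [np.float64(0.12045499110778303), np.float64(0.09866662468054875)])
 sc (array([620.10125918, 249.45711504,  37.23961802]), [np.float64(0.3622624150421644), np.float64(0.5797599074164909)])
  z38 [619.1 250.1  38. ]
  z38 [621.  248.5  38. ]
  z38 [620.5 249.   38. ]
  z38 [620.2 249.5  38. ]
dripper [614. 127.  83.]
jug [494. 255.  93.]
mug [494. 375.  93.]
can [613. 362.  90.]
[-3.70069548e-02 -1.53852978e-01  1.89538744e+00 -1.49749418e-04
  1.39922505e+00 -1.70890125e+00]
```

Emit:
apply_moves:
  motion:
    - [[0.01,0.08,-0.2,0,0.6],[0.017,0.15,-0.4,0,0.6],[0.017,0.15,-0.6,0,0.6],[0.017,0.15,-0.8,0,0.6],[0.017,0.15,-0.95,0,0.6]]

```text
clock: 11.75
tool_pos: [491.3, 124.6, 79.6]
tcp_rot: [-2.105, -2.33, 0.002]
contact_force: [-0.1, -1.5, -0.6]
gripper_width: 0.6
```

Emit:
apply_moves:
  motion:
    - [[0,0,0,0,0.6],[0,0,0,0,0.6],[0,0,0,0,0.6]]

```text
clock: 12.05
tool_pos: [494.1, 125.1, 84.2]
tcp_rot: [2.103, 2.329, 0.005]
contact_force: [0.8, -0.2, 0.3]
gripper_width: 0.602
```

```bash
python3 look.py c2
```

```text
12.05 [494.1 125.1  84.2] brewer xy -11.1 377.9 [ 0.8 -0.2  0.3] 0.6024409789047777 [-0.05 -0.04 -0.05]
```

View pics/c2w.png

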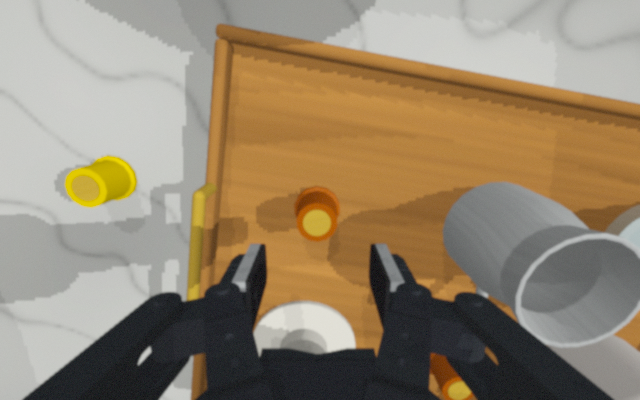

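The capsule's top at (316,222) is laterally centred between the fingers, so I descend the rest of the way.

```bash
python3 - <<'E'
from h import *
import pickle
c=pickle.load(open('c2.pkl','rb'));print(onz(c,(316.5,222),38))
E
```

```text
[491.85216721 124.52665224  38.        ]
```

Emit:
apply_moves:
  motion:
    - [[-0.005,0,-0.15,0,0.6],[-0.005,0,-0.27,0,0.6],[-0.005,0,-0.36,0,0.6],[-0.005,0,-0.36,0,0.6],[-0.005,0,-0.36,0,0.6]]

```text
clock: 12.65
tool_pos: [492.0, 125.5, 11.0]
tcp_rot: [2.104, 2.332, 0.002]
contact_force: [-0.4, -0.2, 0.1]
gripper_width: 0.602
```

Emit:
apply_moves:
  motion:
    - [[0,0,0,0,0.6],[0,0,0,0,0.6]]

```text
clock: 12.85
tool_pos: [492.4, 125.5, 11.3]
tcp_rot: [2.103, 2.331, 0.003]
contact_force: [0.1, 0.0, -0.1]
gripper_width: 0.597
```

```bash
python3 look.py c3
```

```text
12.85 [492.4 125.5  11.3] brewer xy -12.8 378.4 [ 0.1  0.  -0.1] 0.5965121323026771 [-0.03 -0.01  0.01]
```

View pics/c3w.png

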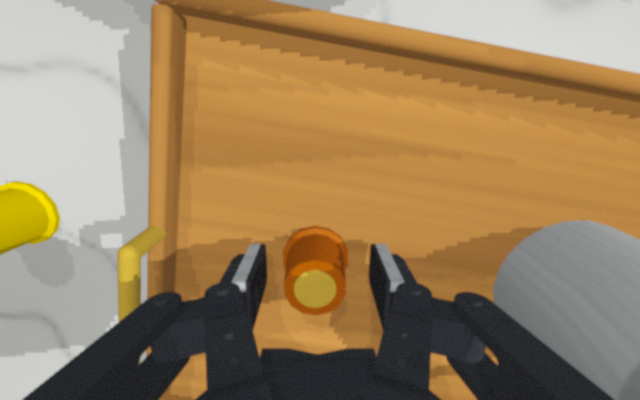

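Emit:
apply_moves:
  motion:
    - [[0,0,0,0,0],[0,0,0,0,0],[0,0,0,0,0],[0,0,0,0,0],[0,0,0,0,0]]
  newtons: 30

```text
clock: 13.45
tool_pos: [492.4, 125.4, 11.1]
tcp_rot: [2.103, 2.331, 0.002]
contact_force: [0.2, -0.9, 5.9]
gripper_width: 0.318
```

Emit:
apply_moves:
  motion:
    - [[0,0,0.05,0,0],[0,0,0.15,0,0],[0,0,0.35,0,0],[0,0,0.6,0,0],[0,0,0.8,0,0]]

```text
clock: 13.95
tool_pos: [491.2, 125.5, 172.7]
tcp_rot: [2.104, 2.332, 0.002]
contact_force: [0.3, -0.3, -0.7]
gripper_width: 0.317
```

Emit:
apply_moves:
  motion:
    - [[0,0,0.15,0,0],[0,0,0.3,0,0],[0,0,0.4,0,0],[0,0,0.4,0,0],[0,0,0.4,0,0]]

```text
clock: 14.45
tool_pos: [490.7, 125.4, 249.4]
tcp_rot: [-2.104, -2.332, 0.0]
contact_force: [0.2, -0.0, -1.5]
gripper_width: 0.32
```

```bash
python3 look.py c4
```

```text
14.45 [490.7 125.4 249.4] brewer xy -14.4 378.5 [ 0.2 -0.  -1.5] 0.3196989410669508 [-0.01  0.01  0.01]
```

View pics/c4w.png

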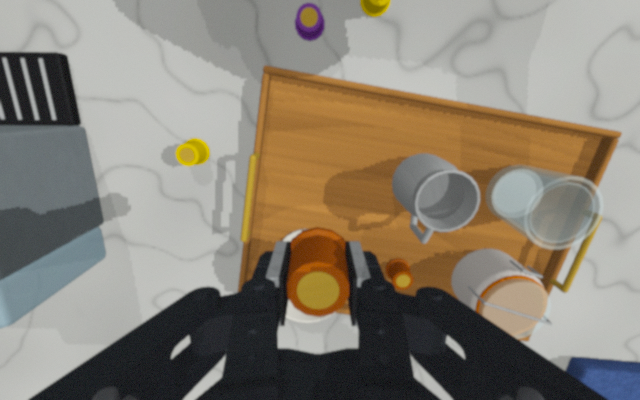

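View pics/c4sf.png

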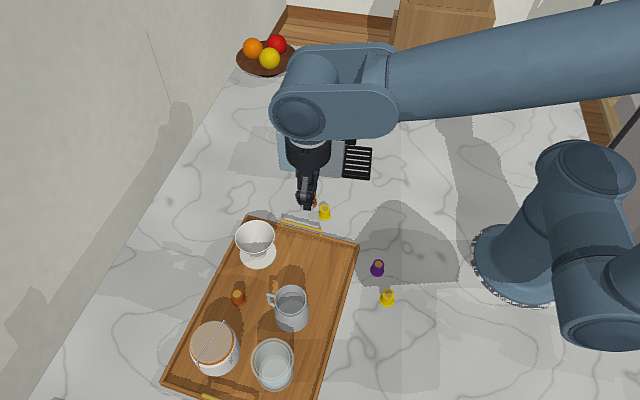

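Emit:
apply_moves:
  motion:
    - [[0.03,-0.15,0.1,0,0],[0.06,-0.37,0.15,0,0],[0.09,-0.59,0.2,0,0],[0.12,-0.8,0.2,0,0],[0.15,-1,0.2,0,0]]

```text
clock: 15.05
tool_pos: [520.6, -76.2, 288.4]
tcp_rot: [-2.104, -2.331, 0.001]
contact_force: [0.8, 1.3, -0.4]
gripper_width: 0.313
```

Emit:
apply_moves:
  motion:
    - [[0.03,-0.22,0,0,0],[0.06,-0.44,0,0,0],[0.09,-0.66,0,0,0],[0.12,-0.85,0,0,0],[0.14,-1,0,0,0]]

```text
clock: 15.55
tool_pos: [548.4, -276.5, 287.3]
tcp_rot: [-2.104, -2.328, 0.001]
contact_force: [0.8, -0.9, 0.4]
gripper_width: 0.312
```

Emit:
apply_moves:
  motion:
    - [[0,-0.15,0,0,0],[0,-0.25,0,0,0],[0,-0.25,0,0,0],[0,-0.25,0,0,0],[0,-0.25,0,0,0]]

```text
clock: 16.05
tool_pos: [549.2, -323.3, 289.4]
tcp_rot: [-2.103, -2.333, -0.0]
contact_force: [0.0, -0.1, 0.2]
gripper_width: 0.318
```

```bash
python3 look.py d1
```

```text
16.05 [ 549.2 -323.3  289.4] brewer xy 1.1 -73.7 [ 0.  -0.1  0.2] 0.31837116868022636 [-0.08  0.03 -0.01]
```

View pics/d1w.png

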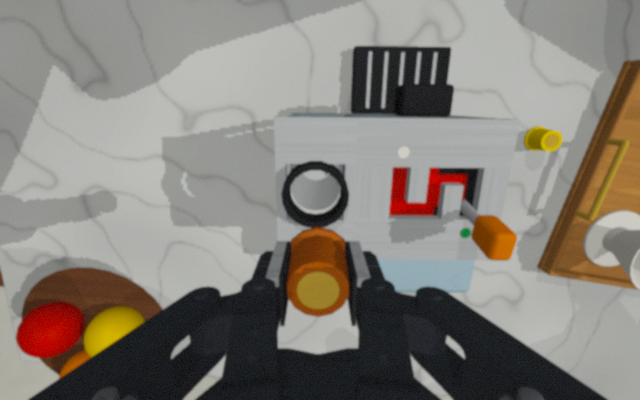

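```bash
cat > neck.py <<'E'
from h import *
import pickle,sys
n,x0,x1,y0,y1=sys.argv[1],*map(int,sys.argv[2:6])
q=np.load('q.npy');c=pickle.load(open(n+'.pkl','rb'))
a=np.linspace(0,2*np.pi,90)
def ext(cx,cy,dz):
    P=np.vstack([np.c_[cx+29*np.cos(a),cy+29*np.sin(a),0*a+z+dz] for z in (166,180)])
    u=proj(c,P);return np.array([u[:,0].min(),u[:,0].max(),u[:,1].min(),u[:,1].max()])
im=cv2.imread(f'pics/{n}w.png').max(axis=2);m=np.zeros_like(im);m[y0:y1,x0:x1]=im[y0:y1,x0:x1]<75
k,l,st,_=cv2.connectedComponentsWithStats(m);k=1+st[1:,4].argmax();x,y,w,h,A=st[k];ob=np.array([x-.5,x+w-.5,y-.5,y+h-.5])
r=least_squares(lambda p:ext(*p)-ob,[548,-324,0]);r2=least_squares(lambda p:ext(*p,0)-ob,[548,-324])
print(st[k],r.x,r.fun.round(2),r2.x)
E
python3 neck.py d1 270 360 150 227; python3 neck.py b6 255 330 170 245
```

```text
[ 282  162   66   65 1604] [ 552.15942248 -325.29965981  -13.40357135] [ 0.3 -0.3 -0.3  0.3] [ 548.47073357 -325.55569122]
[ 265  181   56   55 1208] [ 553.88037516 -326.21263314  -15.12175782] [ 0.3  -0.3  -0.31  0.31] [ 548.82680971 -325.45701581]
```

Emit:
apply_moves:
  motion:
    - [[0,-0.01,-0.2,0,0],[0,-0.01,-0.4,0,0],[0,-0.01,-0.46,0,0],[0,-0.01,-0.46,0,0],[0,-0.01,-0.46,0,0]]

```text
clock: 16.65
tool_pos: [550.0, -326.9, 199.9]
tcp_rot: [2.102, 2.331, 0.0]
contact_force: [0.4, -1.1, -0.2]
gripper_width: 0.318
```

Emit:
apply_moves:
  motion:
    - [[0,0,0,0,0],[0,0,0,0,0]]

```text
clock: 16.85
tool_pos: [550.0, -327.3, 200.2]
tcp_rot: [2.102, 2.33, 0.0]
contact_force: [0.7, 0.2, 0.4]
gripper_width: 0.318
```

```bash
python3 look.py d2; python3 -c "
from h import *
crop(cv2.imread('pics/d2sf.png'),260,50,140,100,5.7,'pics/d2sc.png')"
```

```text
16.85 [ 550.  -327.3  200.2] brewer xy 1.6 -77.8 [0.7 0.2 0.4] 0.3177534345983343 [-0.   -0.02 -0.  ]
```

View pics/d2w.png

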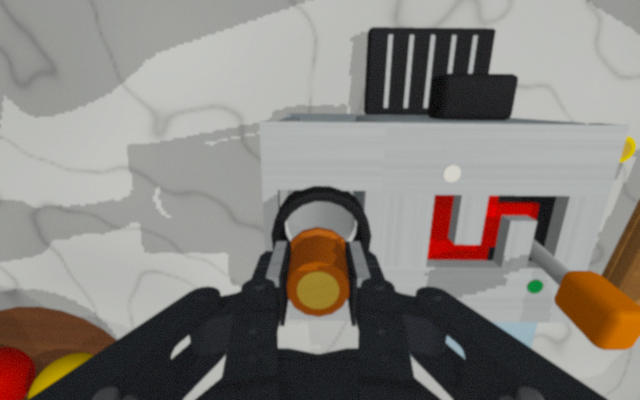

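View pics/d2sc.png

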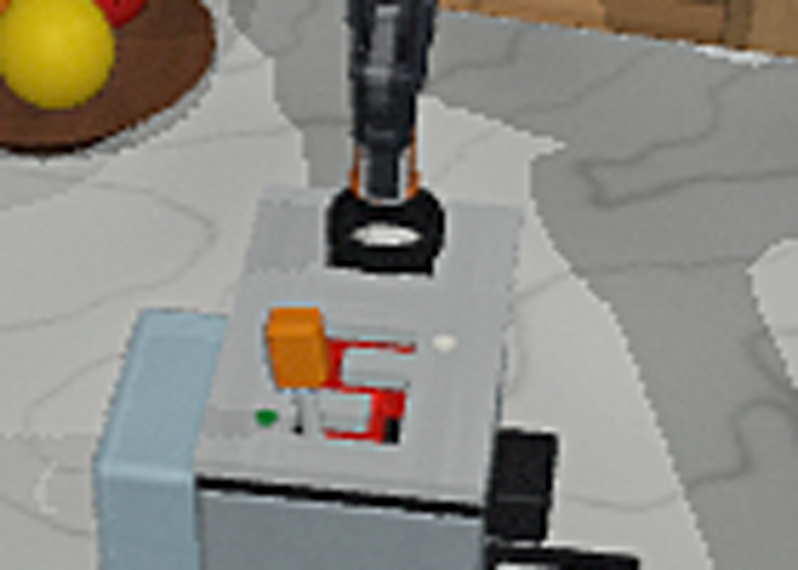

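Emit:
apply_moves:
  motion:
    - [[-0.004,0.01,-0.03,0,0],[-0.004,0.01,-0.06,0,0],[-0.004,0.01,-0.09,0,0],[-0.004,0.01,-0.09,0,0],[-0.004,0.01,-0.09,0,0]]

```text
clock: 17.45
tool_pos: [548.3, -324.6, 179.5]
tcp_rot: [-2.104, -2.332, 0.0]
contact_force: [0.4, 0.8, -0.3]
gripper_width: 0.317
```

```bash
python3 look.py d3; python3 -c "
from h import *
crop(cv2.imread('pics/d3w.png'),220,170,200,150,4,'pics/d3c.png')"
```

```text
17.45 [ 548.3 -324.6  179.5] brewer xy 0.1 -74.9 [ 0.4  0.8 -0.3] 0.3173306417243343 [-0.02  0.02  0.02]
```

View pics/d3c.png

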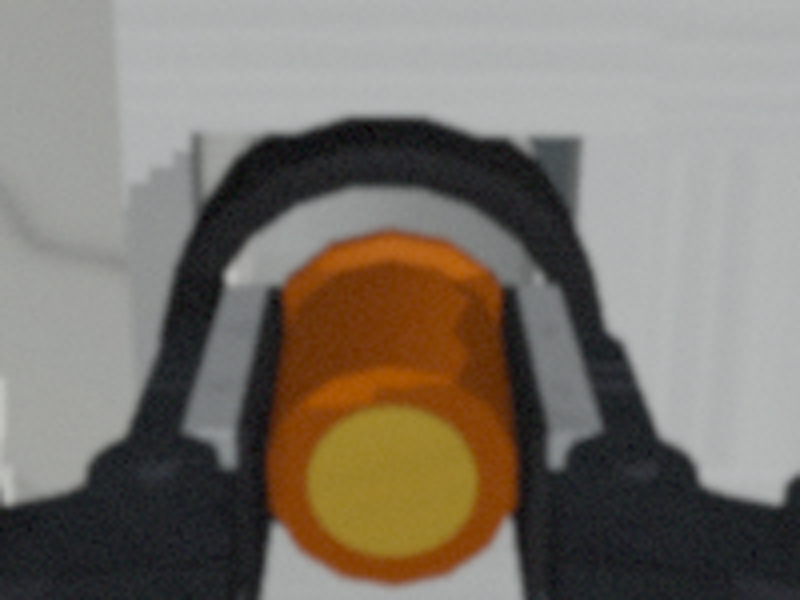

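View pics/d3s.png

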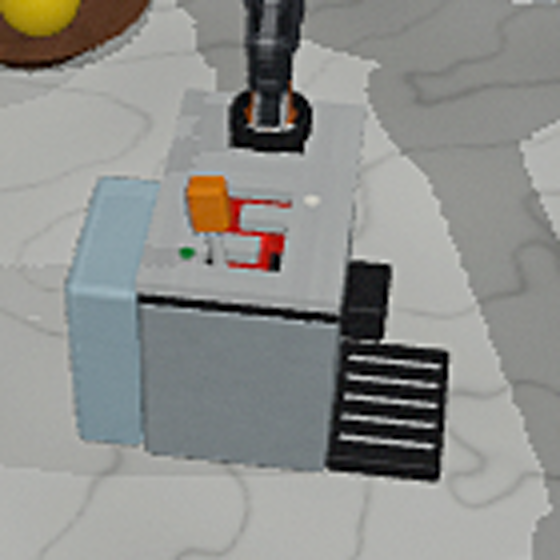

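Emit:
apply_moves:
  motion:
    - [[0,0,0.015,0,0],[0,0,0.015,0,0],[0,0,0.015,0,0.6],[0,0,0.015,0,0.6],[0,0,0.015,0,0.6]]

```text
clock: 18.05
tool_pos: [548.3, -324.5, 182.8]
tcp_rot: [-2.105, -2.332, -0.0]
contact_force: [-0.2, 0.2, 0.2]
gripper_width: 0.599
```

```bash
python3 look.py d4
```

```text
18.05 [ 548.3 -324.5  182.8] brewer xy 0.1 -74.9 [-0.2  0.2  0.2] 0.5988051420127857 [-0.04 -0.06 -0.05]
```

View pics/d4w.png

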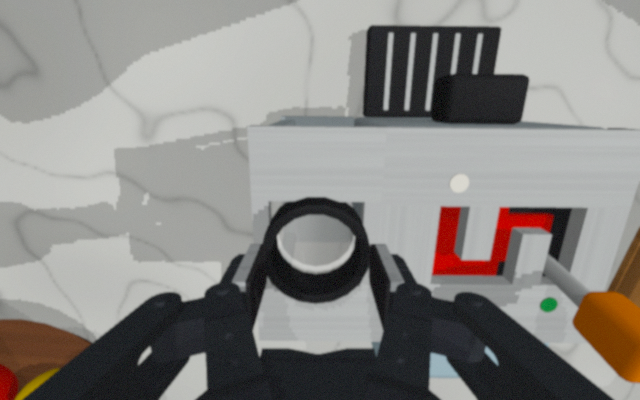

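Emit:
apply_moves:
  motion:
    - [[0,0,0.2,0,0.6],[0,0,0.4,0,0.6],[0.2,0.02,0.55,0,0.6],[0.35,0.03,0.55,0,0.6],[0.35,0.03,0.55,0,0.6]]

```text
clock: 18.65
tool_pos: [621.0, -318.1, 293.9]
tcp_rot: [2.1, 2.333, 0.001]
contact_force: [-0.6, -0.5, -1.2]
gripper_width: 0.595
```

Emit:
apply_moves:
  motion:
    - [[0,0,0,0,0.6],[0,0,0,0,0.6],[0,0,0,0,0.6]]

```text
clock: 18.95
tool_pos: [617.4, -318.7, 292.3]
tcp_rot: [-2.105, -2.331, 0.0]
contact_force: [0.2, -0.2, -0.8]
gripper_width: 0.6
```

```bash
python3 look.py d5; python3 -c "
from h import *
crop(cv2.imread('pics/d5w.png'),230,40,200,150,4,'pics/d5c.png')"
```

```text
18.95 [ 617.4 -318.7  292.3] brewer xy 69.4 -75.6 [ 0.2 -0.2 -0.8] 0.5997444205466157 [-0.02 -0.01  0.  ]
```

View pics/d5c.png

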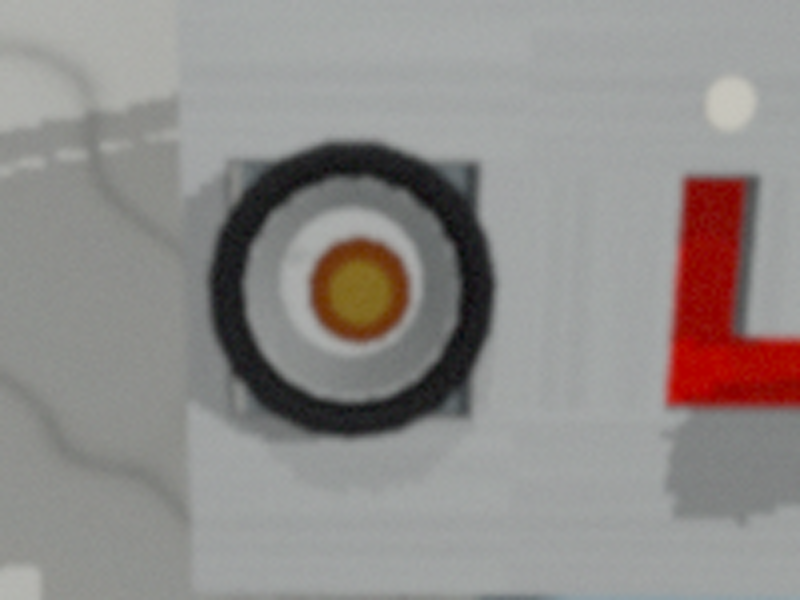

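View pics/d5.png

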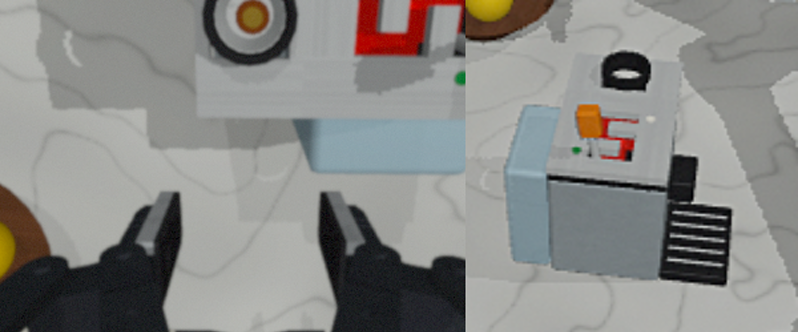

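Capsule A lies upright at the bottom of the tube. Now capsule B.

Emit:
apply_moves:
  motion:
    - [[0,0.2,0,0,0.6],[0,0.42,0,0,0.6],[0,0.64,0,0,0.6],[0,0.86,0,0,0.6],[0,1,0,0,0.6]]

```text
clock: 19.55
tool_pos: [617.7, -116.0, 293.0]
tcp_rot: [-2.103, -2.334, -0.001]
contact_force: [-0.4, -0.6, -0.7]
gripper_width: 0.599
```

Emit:
apply_moves:
  motion:
    - [[0,0.22,0,0,0.6],[0,0.44,0,0,0.6],[0,0.66,0,0,0.6],[0,0.86,0,0,0.6],[0,1,0,0,0.6]]

```text
clock: 20.05
tool_pos: [617.7, 83.7, 293.0]
tcp_rot: [2.103, 2.334, 0.001]
contact_force: [0.2, 0.0, -0.2]
gripper_width: 0.603
```

Emit:
apply_moves:
  motion:
    - [[0,0.22,0,0,0.6],[0,0.44,0,0,0.6],[0,0.66,-0.15,0,0.6],[0,0.84,-0.3,0,0.6],[0,0.84,-0.5,0,0.6]]

```text
clock: 20.55
tool_pos: [618.4, 253.7, 193.6]
tcp_rot: [2.098, 2.336, 0.007]
contact_force: [0.6, -0.8, -0.8]
gripper_width: 0.597
```

Emit:
apply_moves:
  motion:
    - [[0,0,0,0,0.6],[0,0,0,0,0.6],[0,0,0,0,0.6]]

```text
clock: 20.85
tool_pos: [619.9, 248.8, 196.0]
tcp_rot: [2.104, 2.329, 0.006]
contact_force: [0.8, 0.3, 0.9]
gripper_width: 0.6
```

```bash
python3 look.py e1
```

```text
20.85 [619.9 248.8 196. ] brewer xy 126.0 489.1 [0.8 0.3 0.9] 0.5998117902094292 [ 0.01  0.01 -0.05]
```

View pics/e1w.png

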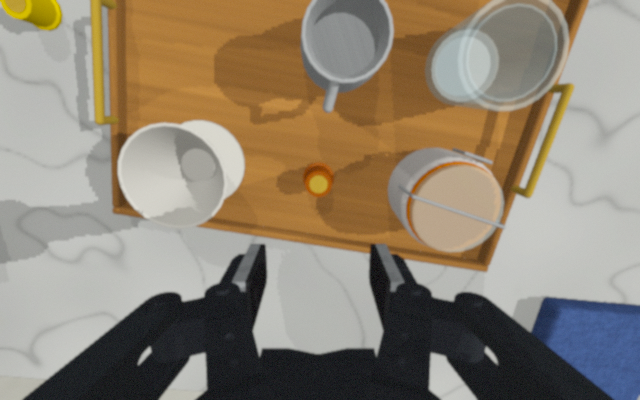

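```bash
python3 - <<'E'
from h import *
import pickle
c=pickle.load(open('e1.pkl','rb'));print(onz(c,(318,184),38))
E
```

```text
[620.87187438 249.72796386  38.        ]
```

Emit:
apply_moves:
  motion:
    - [[0.003,0.002,-0.15,0,0.6],[0.003,0.002,-0.3,0,0.6],[0.003,0.002,-0.45,0,0.6],[0.003,0.002,-0.58,0,0.6],[0.003,0.002,-0.58,0,0.6]]

```text
clock: 21.45
tool_pos: [617.0, 248.8, 74.0]
tcp_rot: [-2.103, -2.329, 0.007]
contact_force: [-0.3, -0.5, -1.0]
gripper_width: 0.599
```

Emit:
apply_moves:
  motion:
    - [[0,0,0,0,0.6],[0,0,0,0,0.6]]

```text
clock: 21.65
tool_pos: [620.9, 250.0, 79.8]
tcp_rot: [2.103, 2.33, 0.006]
contact_force: [0.5, -0.4, 0.5]
gripper_width: 0.602
```

```bash
python3 look.py e2
```

```text
21.65 [620.9 250.   79.8] brewer xy 127.0 490.2 [ 0.5 -0.4  0.5] 0.6018864260969692 [ 0.04 -0.01  0.01]
```

View pics/e2w.png

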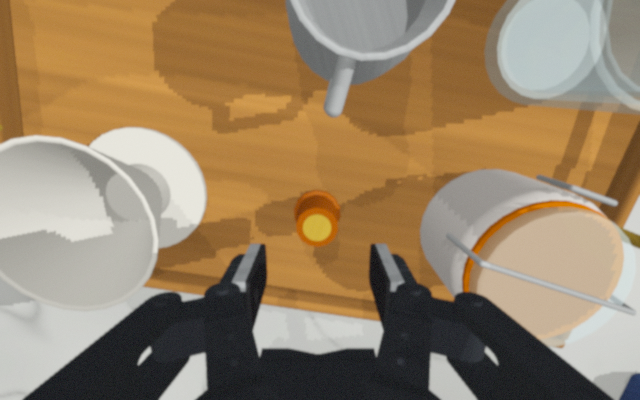

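Emit:
apply_moves:
  motion:
    - [[0,0,-0.12,0,0.6],[0,0,-0.24,0,0.6],[0,0,-0.34,0,0.6],[0,0,-0.34,0,0.6],[0,0,-0.34,0,0.6]]

```text
clock: 22.25
tool_pos: [619.5, 250.0, 9.9]
tcp_rot: [2.104, 2.332, 0.002]
contact_force: [-1.0, -0.2, -0.5]
gripper_width: 0.596
```

Emit:
apply_moves:
  motion:
    - [[0,0,0,0,0.6],[0,0,0,0,0.6]]

```text
clock: 22.45
tool_pos: [620.2, 250.1, 10.8]
tcp_rot: [2.103, 2.331, 0.004]
contact_force: [0.4, 0.3, -0.0]
gripper_width: 0.597
```

```bash
python3 look.py e3
```

```text
22.45 [620.2 250.1  10.8] brewer xy 126.3 490.4 [ 0.4  0.3 -0. ] 0.5972033828835807 [-0.02 -0.02  0.01]
```

View pics/e3w.png

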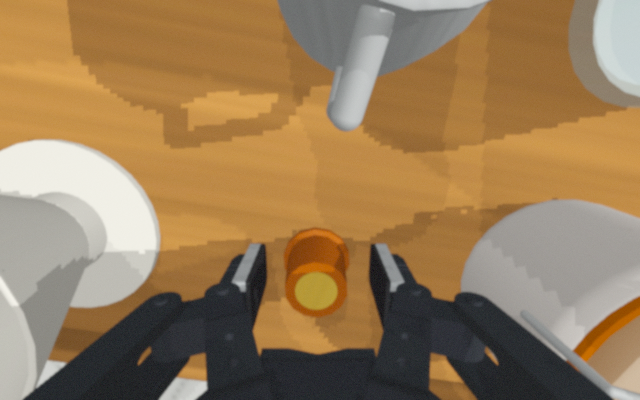

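Emit:
apply_moves:
  motion:
    - [[0,0,0,0,0],[0,0,0,0,0],[0,0,0,0,0],[0,0,0,0,0],[0,0,0,0,0]]
  newtons: 30

```text
clock: 23.05
tool_pos: [619.3, 250.0, 9.6]
tcp_rot: [2.104, 2.332, 0.001]
contact_force: [-2.3, -0.4, 6.6]
gripper_width: 0.352
```

Emit:
apply_moves:
  motion:
    - [[0,0,0.05,0,0],[0,0,0.15,0,0],[0,0,0.35,0,0],[0,0,0.6,0,0],[0,0,0.8,0,0]]

```text
clock: 23.55
tool_pos: [619.2, 249.9, 171.7]
tcp_rot: [2.104, 2.332, 0.002]
contact_force: [0.7, -0.4, 0.6]
gripper_width: 0.347
```

Emit:
apply_moves:
  motion:
    - [[0,0,0.2,0,0],[0,0,0.4,0,0],[0,0,0.6,0,0],[0,0,0.6,0,0],[0,0,0.6,0,0]]

```text
clock: 24.05
tool_pos: [619.2, 249.9, 290.3]
tcp_rot: [2.104, 2.331, 0.003]
contact_force: [-0.2, 0.3, -0.7]
gripper_width: 0.347
```

```bash
python3 look.py e4
```

```text
24.05 [619.2 249.9 290.3] brewer xy 125.4 490.2 [-0.2  0.3 -0.7] 0.34703841348920356 [0.01 0.05 0.02]
```

View pics/e4w.png

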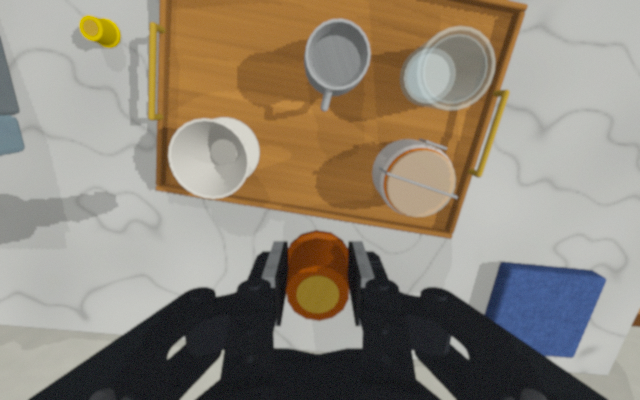

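Emit:
apply_moves:
  motion:
    - [[-0.02,-0.16,0,0,0],[-0.05,-0.38,0,0,0],[-0.08,-0.6,0,0,0],[-0.1,-0.82,0,0,0],[-0.12,-1,0,0,0]]

```text
clock: 24.65
tool_pos: [593.5, 47.8, 286.4]
tcp_rot: [-2.103, -2.329, 0.004]
contact_force: [0.9, -1.4, -0.2]
gripper_width: 0.349
```

Emit:
apply_moves:
  motion:
    - [[-0.02,-0.22,0,0,0],[-0.05,-0.44,0,0,0],[-0.08,-0.66,0,0,0],[-0.1,-0.85,0,0,0],[-0.12,-1,0,0,0]]

```text
clock: 25.15
tool_pos: [569.5, -152.0, 286.4]
tcp_rot: [-2.104, -2.328, 0.002]
contact_force: [0.7, 0.5, -0.3]
gripper_width: 0.351
```

Emit:
apply_moves:
  motion:
    - [[-0.03,-0.22,0,0,0],[-0.06,-0.44,0,0,0],[-0.09,-0.66,0,0,0],[-0.114,-0.8,0,0,0],[-0.114,-0.87,0,0,0]]

```text
clock: 25.65
tool_pos: [546.6, -326.0, 286.3]
tcp_rot: [-2.105, -2.326, 0.001]
contact_force: [-0.5, 1.4, -0.4]
gripper_width: 0.349
```

Emit:
apply_moves:
  motion:
    - [[0,0,-0.15,0,0],[0,0,-0.3,0,0],[0,0,-0.45,0,0],[0,0,-0.45,0,0],[0,0,-0.45,0,0]]

```text
clock: 26.15
tool_pos: [548.1, -323.2, 198.1]
tcp_rot: [-2.102, -2.332, -0.0]
contact_force: [0.4, -0.3, 0.2]
gripper_width: 0.353
```

```bash
python3 look.py f1;python3 -c "
from h import *
crop(cv2.imread('pics/f1w.png'),220,150,200,150,4,'pics/f1c.png')"
```

```text
26.15 [ 548.1 -323.2  198.1] brewer xy 0.0 -73.5 [ 0.4 -0.3  0.2] 0.35331385303474033 [-0.   -0.01  0.02]
```

View pics/f1c.png

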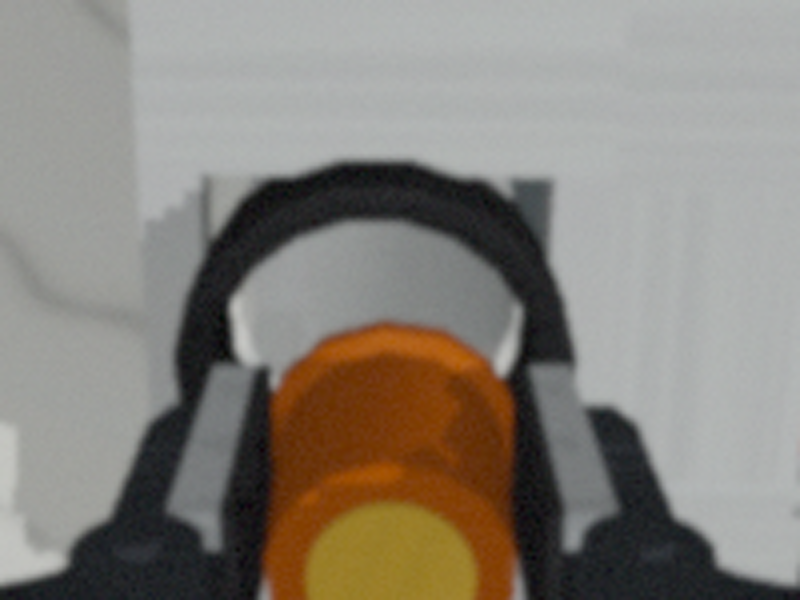

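View pics/f1s.png

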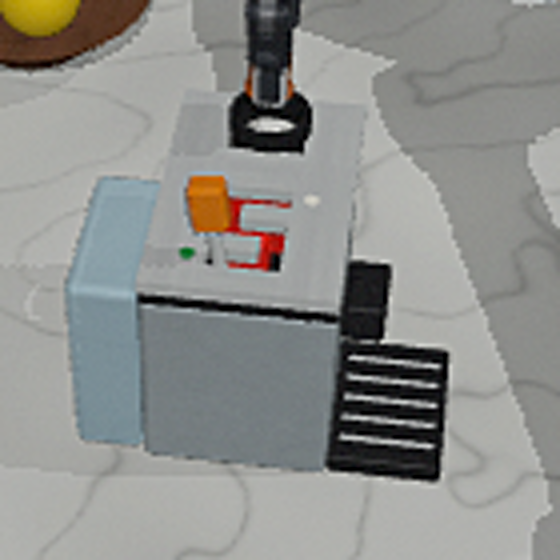

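Emit:
apply_moves:
  motion:
    - [[0.002,-0.008,-0.03,0,0],[0.002,-0.008,-0.06,0,0],[0.002,-0.008,-0.08,0,0],[0.002,-0.008,-0.08,0,0],[0.002,-0.008,-0.08,0,0]]

```text
clock: 26.75
tool_pos: [548.4, -325.7, 182.7]
tcp_rot: [-2.104, -2.332, -0.0]
contact_force: [0.6, 0.8, -0.5]
gripper_width: 0.352
```

```bash
python3 look.py f2;python3 -c "
from h import *
crop(cv2.imread('pics/f2w.png'),220,150,200,150,4,'pics/f2c.png')"
```

```text
26.75 [ 548.4 -325.7  182.7] brewer xy 0.2 -76.1 [ 0.6  0.8 -0.5] 0.3515992887557453 [-0.07  0.05  0.  ]
```

View pics/f2c.png

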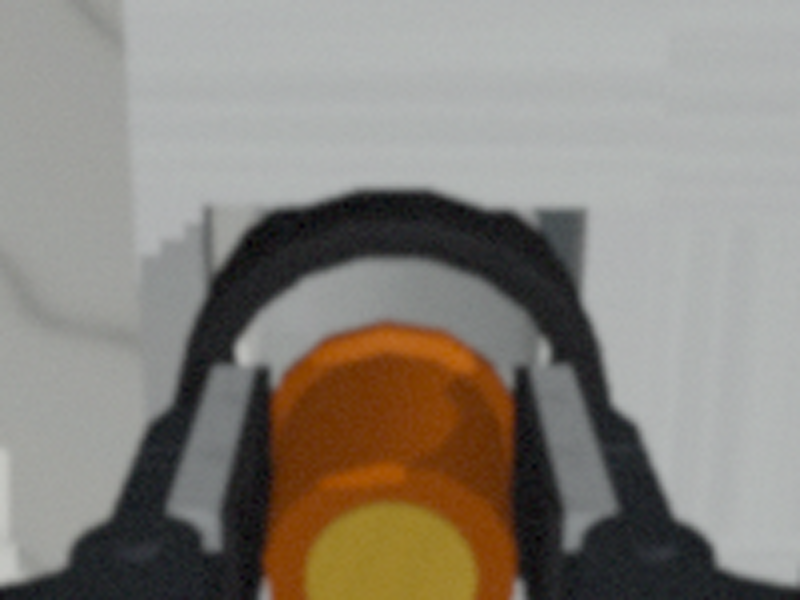

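Centred within about a millimetre, with the ring at column 394 and the capsule at 392. I release it.

Emit:
apply_moves:
  motion:
    - [[0,0,0,0,0.6],[0,0,0,0,0.6],[0,0,0,0,0.6],[0,0,0,0,0.6]]

```text
clock: 27.25
tool_pos: [548.5, -325.8, 182.9]
tcp_rot: [2.105, 2.332, -0.0]
contact_force: [-1.1, -0.2, -0.9]
gripper_width: 0.601
```

Emit:
apply_moves:
  motion:
    - [[0,0,0.2,0,0.6],[0,0,0.4,0,0.6],[0.2,0.02,0.55,0,0.6],[0.35,0.03,0.55,0,0.6],[0.35,0.03,0.55,0,0.6]]

```text
clock: 27.75
tool_pos: [621.2, -319.3, 294.0]
tcp_rot: [2.1, 2.333, 0.001]
contact_force: [-0.0, -0.6, -0.9]
gripper_width: 0.602
```

Emit:
apply_moves:
  motion:
    - [[0,0,0,0,0.6],[0,0,0,0,0.6],[0,0,0,0,0.6]]

```text
clock: 28.05
tool_pos: [617.5, -319.9, 292.2]
tcp_rot: [-2.105, -2.331, 0.0]
contact_force: [0.7, 0.4, 0.0]
gripper_width: 0.603
```

```bash
python3 look.py g1; python3 -c "
from h import *
crop(cv2.imread('pics/g1w.png'),230,40,200,150,4,'pics/g1c.png')"
```

```text
28.05 [ 617.5 -319.9  292.2] brewer xy 69.5 -76.8 [0.7 0.4 0. ] 0.6030037139857064 [-0.04 -0.01  0.02]
```

View pics/g1c.png

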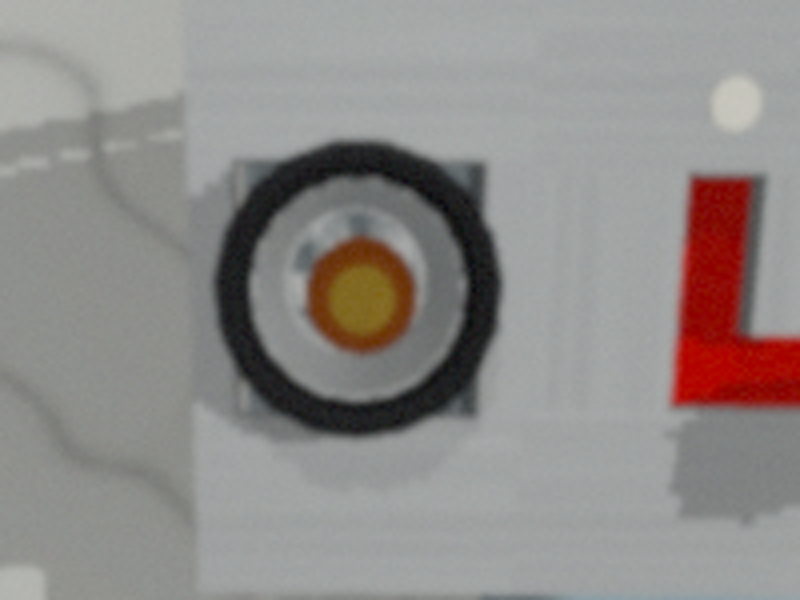

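View pics/g1sf.png

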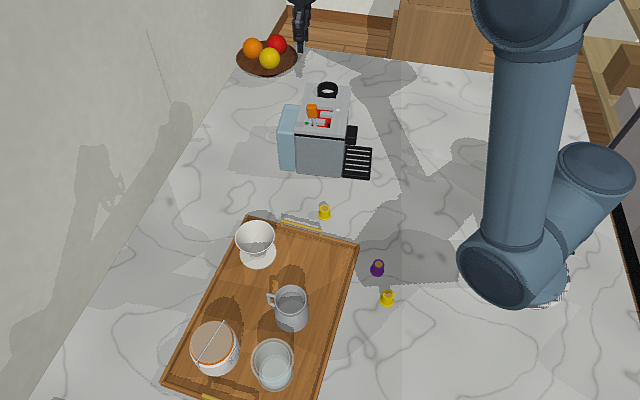

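View pics/g1s.png

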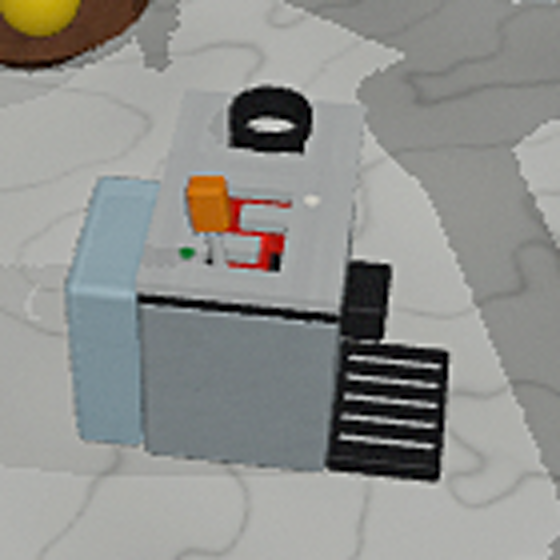

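```bash
python3 -c "
from station import *
s=sense();print(s['clock'],s['contact_force'],finish_job())"
```

```text
the job is handed in; nothing more can be done
28.15 [ 0.71364418  0.48094414 -0.10264063] None
```

The job is done and handed in at 28.15 s. The lever is in the green-dot slot and both copper capsules are down in the clear tube.

- **Lever:** I gripped the knob and worked it through all five legs of the gate. It ended at about +26 mm, past the nominal 23.5 mm but within the stated play. The last views show it still at the rear of slot 3, with the shutter clear of the neck.
- **Capsules:** I took the two copper capsules from the tray one at a time, opening the gripper just above the neck each time. A look down the bore after each drop showed the first upright on the tube floor and the second upright on top of it. The second looked slightly larger, as expected for a capsule 30 mm higher.
- **Surroundings:** In the final side view the mug, jug, canister, dripper and the yellow and purple look-alikes are where they were. The arm is clear of everything and reads about 1 N, which is noise.

**Disagreements:**
- The fitted brewer height came out about 4.5 mm below the 166 mm in the text. The neck's apparent size suggested 13 to 15 mm low, which I put down to the dark-pixel threshold. I used the stated heights and centred by eye over the neck.
- Pose readings taken right after a move were off by several mm, so I paused before each fine step.
- The second capsule was held at 29.5 mm wide against 27 mm for the first, probably because I gripped it about 1.5 mm lower. It was held upright and dropped cleanly.

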